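# Set the extraction damper and hang its counterweight

### The job

Set the dust-extraction damper: swing its lever by the black handle until the lever is in line with the setting pointer on the quadrant, and hang the flat slab counterweight by its wire loop in the hook that dangles from the lever's other end, in whichever order you like. Leave the pointer as it is set, do not shift or knock over the other weights, tins and blocks on the bench, and let go of everything.

Things in the scene. Friction and masses are not known exactly. Their poses are not given: they have to be found in the camera images.
- lever_pivot (a point): Pivot of the dark steel damper lever, on the front of the upright steel duct, 300 mm above the table. The lever turns about this point's x axis, which is level and points away from the robot (the unit may be turned up to about 9 degrees). This frame turns with the lever: its y axis runs along the lever from the handle end towards the weight end.
- lever (a joint): Angle of the damper lever, rad, -0.5 to 0.5: 0 is level, growing as the handle end goes down and the weight end goes up. Stiff hinge: stays where it is left, also with the weight hung on it; moving the handle takes about 8 to 13 N.
- handle (a point): Black round handle of the lever, 24 mm diameter, 70 mm long, pointing from the lever towards the robot, 170 mm from the pivot on the robot's right (-y side). This point is on its centre line, 29 mm from the free end; it moves on a circle of 170 mm radius about the lever's pivot axis. Axes as at lever_pivot.
- pointer_mark (a point): Centre of the dark steel setting pointer, a 50 x 16 mm tab on the outside of the aluminium quadrant scale beyond the handle end of the lever, 250 mm from the pivot axis. Its y axis lies along the line from the pointer through the pivot. It can turn about the lever's axis (stiffly) but must be left alone.
- pointer (a joint): Angle of the setting pointer, rad, measured just as the lever's angle: the lever is in line with the pointer when both values are equal. Different in every start.
- hook_seat (a point): Where a 6 mm bar's centre rests in the open hook (7 mm wire) of the drop link, which hangs plumb from a pin at the lever's left end (130 mm from the pivot), 82 mm below it, free to swing sideways. x is level, away from the robot. The hook's tip is 19 mm to the -x (robot) side, its top 12 mm higher; the hook's underside is 10 mm lower; the shank is 16 mm to +x and rises to the lever; 28 mm free between. A bar goes in over the tip from the robot's side.
- slab_centre (a point): Centre, half-way up, of the slab counterweight: a dark steel flat slab 84 mm long (its x), 22 mm thick (its y), 45 mm high, standing on its long narrow face, 0.35 to 0.55 kg. The other two counterweights are a round one and a square block. z up. Its loop rises from the middle of the top, so either end can be held, across the thickness.
- slab_loop (a point): Middle of the top bar of the slab's wire loop, 60.5 mm above the slab's centre. The loop stands across the slab (in its y-z plane), of 6 mm wire: the level top bar is 52 mm long along the slab's y axis, the opening under it is 46 mm wide and 35 mm high, narrowing towards the slab.
- slab: The slab counterweight itself; origin at the centre of its underside, axes as at slab_centre.
- round_weight: Round dark steel counterweight, 60 mm diameter, 40 mm high, with a wire loop to 81 mm height. Bystander. Origin at the centre of its underside, z up.
- square_weight: Square dark steel counterweight, 50 x 50 x 50 mm, with a wire loop to 91 mm height. Bystander. Origin at the centre of its underside, z up.
- tall_bottle: Bottle, 64 mm diameter, 170 mm high, standing below the handle side of the lever. Bystander. Origin at the centre of its underside, z up.
- tin: Tin, 80 mm diameter, 85 mm high. Bystander. Origin at the centre of its underside, z up.
- jar: Jar, 70 mm diameter, 85 mm high. Bystander. Origin at the centre of its underside, z up.
- sanding_block: Cork sanding block with wooden grip, 110 x 62 x 46 mm (x, y, z). Bystander. Origin at the centre of its underside, z up.
- plane_block: Wooden batten, 150 x 50 x 30 mm (x, y, z). Bystander. Origin at the centre of its underside, z up.
There are look-alikes about, which are no part of the job. What is shaped like the slab but pink or yellow is not meant.

How it is judged:
By the outcome, as a careful person would: the job done as asked, in the order asked, and still so for the second after the job is handed in, with the robot touching nothing.
It also fails if it takes over 59 s, if anything falls off the work surface, if the arm or the gripper's body presses on something with over 40 N, if the wrist force passes 120 N, or if a joint passes its speed limit or range.

### The arm

A 6-joint arm with a two-finger parallel gripper is mounted at the origin on the work surface. World frame = base frame: x ahead of the robot, y to its left, z up, the work surface at z = 0. Lengths are in mm, angles in rad, forces in N, time in s.
With the tool pointing down it reaches from about 350 to 850 mm from the base axis. Payload 8.1 kg.
Tool frame: the origin (TCP) lies on the mounting face of the last link; the fingertips stand 173 mm ahead of it and the grasp point (between the pads) lies 155 mm ahead of it; y points along the fingers, x is the direction in which the jaws open and shut, and the axes are right-handed (so a half turn about y gives the same grasp; the last joint's range is limited). The gripper opens to 85 mm and grips with 20 to 120 N. Pads are 22 mm wide; open, the fingers measure 114 mm over their backs; the gripper's body (76 mm by 85 mm) begins 54 mm behind the grasp point. The pads swing forward as they close: fully open they stand 13 mm farther back than shut.
Start: joints at [-1.416, 0.13, 1.488, -0, 1.523, -0.085], TCP at [142.525, -582.832, 404.692] pointing down, gripper open.
Joint ranges: [-2.96, 2.96], [-0.89, 2.26], [0.02, 2.5], [-1.34, 4.48], [0, 2.73], [-2.66, 2.66]. Speed limits (rad/s): [2.39, 2.39, 2.79, 3.14, 3.14, 3.14].

### API

Orientations are given as a rotation vector (axis times angle).
In Python, from cell import * gives the robot as it stands.
- The arm moves only by the tool play_rows, never from a script. Its argument "commands" is a list of rows, each a list of 7 numbers: the opening, from 0 (shut) to 1 (fully open), then the shift along the tool's x, y, z in m, then the turn, a rotation vector about the tool's x, y, z in degrees. In form: [[hand, dx, dy, dz, rx, ry, rz], ...]. A call has 1 to 10 rows; each row is the pose to reach, as a shift and turn from the pose measured when the call began, along the tool's axes at that moment; what a row does not reach only later rows make up. A row lasts 1/12 s, in which the tool goes at most 41.7 mm and 7.16 degrees, less where a joint would pass 70% of its speed; a pose out of reach is approached as far as the arm can. A call with a gripper value outside its range is refused whole. The fingers move at their own pace and stop on an object; "force" is the grip in N (left out, the last holds). Time passes only in rows, so rows that repeat a pose let the fingers close. It gives the time, the measured TCP pose, the force and the opening at its end, in the units of the state.
- get_obs(): the state, without advancing time (a new reading comes with each control period).
- capture(name): name is "side" or "top"; returns the picture (420x560x3 uint8, blue, green, red); there is no depth.
- camera_model(name): a dict with "fovy" (degrees; the focal length in pixels is half the picture's height over the tangent of half this angle, whatever the lens; pixels are square), "cx", "cy" (the principal point, pixels), "R" (3x3) and "t" (3): a world point X has camera coordinates R X + t. Camera axes: x right, y down, z forward; pixel columns grow to the right and rows downward; lengths in mm; the calibration is good to about 2 mm. A picture is of the moment at which its call begins. camera_model takes no time and is no camera call.
- sign_off(): hands the job in, once; it reports no verdict.
Trained networks look in the newest picture that a camera, given by its name, has taken for a name from the list of things; names that differ only in an ending like _2 or _b are one class to them, and where a whole thing is asked for, a point or a joint stands for the part that bears it (a point fixed in the world has none). Each returns a list of dicts, best first, with "score" (0 to 1); they miss things now and then, are a little off and sometimes report something else, mostly with a low value. They report only what shows in the picture. A call takes as long as a camera call. They do not tell look-alikes from the thing itself.
- look_for(camera, thing): "centre" ([x, y, z] in mm, in the coordinates of the camera as it stood for that picture, good to about 4 mm: the middle of the surface that is visible of it).
The state is a dict: "t": time; "joint_positions": joint angles; "joint_vel": joint speeds; "joint_torque": joint torques, N m; "eef_pos": TCP position; "orientation": TCP orientation; "ft_force": force on the tool from outside, world axes, zero at the start; "moment": the same for the moment, N m; "width": opening from 0.0 (shut) to 1.0 (fully open).
Only numpy, scipy, OpenCV 4.12 (cv2) and the standard library are available. Lean on these libraries where they do the work, as an engineer would, in place of code of your own. Each camera call takes 0.05 s, during which the arm holds its last target.

## Working session

There is one attempt and no reset: what is moved stays moved. The work goes in short steps, Python scripts to look and compute and a tool call to move; the robot and the scene stay as the last step left them, time stands still between calls to the robot, and variables do not carry over. Pictures are saved under pics/ and viewed, and the job is handed in when it is done.

Besides the shell and the picture viewer there is one more tool, called after ">>>" as a command line: name --pt "numbers of a row" for each row, then --argument value for the rest. play_rows: Moves the arm, as the interface text tells. Its arguments: {"type":"object","properties":{"commands":{"type":"array","items":{"type":"array","items":{"type":"number"}}},"force":{"type":"number"}},"required":["commands"]}

```bash
ls; mkdir -p pics; python3 - <<'E'
from cell import *
import cv2
print(get_obs())
for n in("side","top"):
    cv2.imwrite(f"pics/{n}0.png",capture(n)); m=camera_model(n); print(n,m)
    for th in ["lever_pivot","handle","pointer_mark","hook_seat","slab_centre","slab_loop","slab","round_weight","square_weight","tall_bottle","tin","jar","sanding_block","plane_block"]:
        pass
E
```

```text
pics
{'t': 0.0, 'joint_positions': array([-1.41640533e+00,  1.31168266e-01,  1.48926432e+00,  2.26794413e-05,
        1.52298448e+00, -8.53711642e-02]), 'joint_vel': array([-1.18994289e-03,  1.80361093e-03,  2.75391599e-03, -6.57965257e-04,
        9.78218139e-04, -7.17778820e-05]), 'joint_torque': array([ 1.70749594e-03, -5.69399071e+01, -5.00545979e+01, -7.93343725e-05,
        1.50383130e-02,  1.71107109e-05]), 'eef_pos': array([ 142.49144784, -582.60616818,  403.64810209]), 'orientation': array([-1.31181964,  1.0316841 , -1.02948371]), 'ft_force': array([-0.65861192,  0.39066912, -0.04305316]), 'moment': array([ 0.02391917,  0.02519113, -0.02639607]), 'width': 0.9994926328902697}
side {'fovy': 57.32087261946853, 'cx': 277.29742754439167, 'cy': 208.1815992740459, 'R': array([[ 0.952403  , -0.30411157, -0.02108765],
       [-0.18333007, -0.51612933, -0.83666038],
       [ 0.24355414,  0.80070386, -0.54731592]]), 't': array([-592.02407552,  278.71391806, 1005.66398048])}
top {'fovy': 55.0330616539748, 'cx': 279.86375456919944, 'cy': 208.25484719261254, 'R': array([[-0.01773983, -0.99973428, -0.01471935],
       [-0.9941912 ,  0.01920069, -0.10590183],
       [ 0.10615631,  0.01275516, -0.99426764]]), 't': array([  28.60582963,  616.81738605, 1442.64160557])}
```

View pics/side0.png

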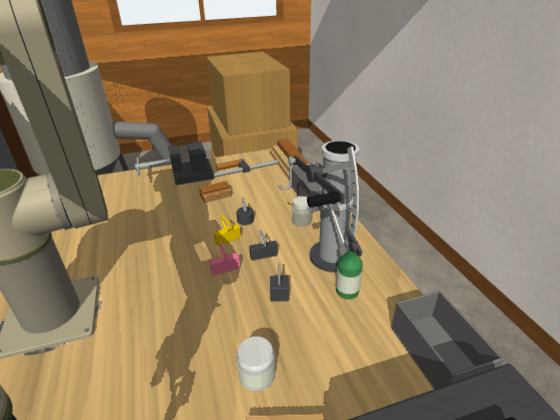

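View pics/top0.png

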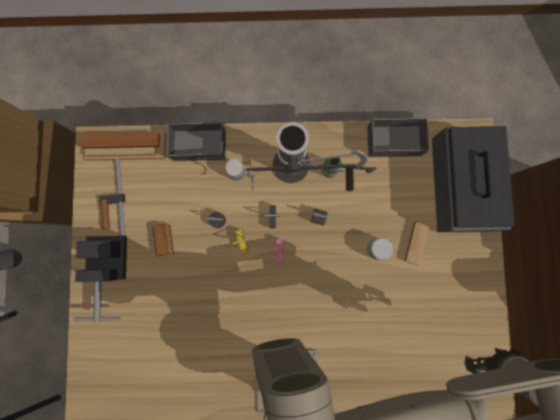

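```bash
cat > h.py <<'E'
from cell import *
import numpy as np, cv2
def cam(n):
    m=camera_model(n); f=210/np.tan(np.radians(m['fovy']/2)); return m,f
def c2w(n,p):
    m,f=cam(n); return np.array(m['R']).T@(np.array(p)-np.array(m['t']))
def proj(n,X):
    m,f=cam(n); c=np.array(m['R'])@np.array(X,float)+m['t']; return np.array([m['cx']+f*c[0]/c[2],m['cy']+f*c[1]/c[2]])
def ray(n,u,v):
    m,f=cam(n); R=np.array(m['R']); d=R.T@np.array([(u-m['cx'])/f,(v-m['cy'])/f,1]); return -R.T@np.array(m['t']),d
def onz(n,u,v,z):
    o,d=ray(n,u,v); return o+d*(z-o[2])/d[2]
def onx(n,u,v,p,nrm):
    o,d=ray(n,u,v); return o+d*((np.array(p)-o)@nrm)/(d@nrm)
def tri(a,b):
    o1,d1=ray("side",*a); o2,d2=ray("top",*b)
    s=np.linalg.lstsq(np.c_[d1,-d2],o2-o1,rcond=None)[0]
    p,q=o1+d1*s[0],o2+d2*s[1]; return (p+q)/2,np.linalg.norm(p-q)
def crop(n,x0,y0,x1,y1,k,out,img=None):
    i=capture(n) if img is None else img
    cv2.imwrite(out,cv2.resize(i[y0:y1,x0:x1],None,fx=k,fy=k,interpolation=cv2.INTER_CUBIC))
np.set_printoptions(precision=1,suppress=True)
E
python3 - <<'E'
from h import *
for n in("side","top"):
    i=cv2.imread(f"pics/{n}0.png")
    for th in ["lever_pivot","handle","pointer_mark","hook_seat","slab_centre","slab_loop"]:
        for r in look_for(n,th)[:3]: print(n,th,round(r['score'],2),c2w(n,r['centre']),proj(n,c2w(n,r['centre'])))
i=cv2.imread("pics/side0.png")
crop("side",200,120,380,320,3,"pics/s1.png",i)
i=cv2.imread("pics/top0.png")
crop("top",190,110,400,270,3.8,"pics/t1.png",i)
E
```

```text
side lever_pivot 0.82 [ 708.  -128.8  321.1] [326.3 185.4]
side handle 0.97 [ 704.  -125.8  321.2] [324.2 185.1]
side handle 0.66 [507.1 427.1  22.9] [214.2 194. ]
side pointer_mark 0.54 [ 716.8 -265.9  251.2] [354.2 242.6]
side slab_centre 0.79 [587.5  33.2  34.4] [262.9 249.7]
side slab_centre 0.71 [467.7   9.3  34.6] [225.2 263.4]
side slab_centre 0.66 [502.1 145.1  32.8] [227.6 234.6]
side slab_loop 0.84 [465.3  13.8  31.7] [224.2 263.4]
side slab_loop 0.79 [503.2 150.5  35.9] [227.5 232.8]
side slab_loop 0.59 [591.9  32.6  36. ] [264.3 249.2]
top lever_pivot 0.64 [708.9 -70.9 320.9] [307.5 166.8]
top lever_pivot 0.51 [579.1 251.1  40.9] [215.7 219.7]
top handle 0.56 [708.2 -73.9 321.9] [308.6 166.9]
top handle 0.44 [ 480.5 -471.2   26.5] [415.3 243.4]
top pointer_mark 0.68 [704.2 -70.7 320.8] [307.5 168.3]
top hook_seat 0.55 [697.7 108.5 223.1] [250.2 177.7]
top hook_seat 0.27 [577.8 249.2  41.1] [216.2 220. ]
top slab_centre 0.5 [496.2 158.2  45. ] [241.3 242.1]
top slab_centre 0.44 [591.4  47.4  41.6] [271.6 215.2]
top slab_centre 0.44 [463.7  27.4  41. ] [277.8 250.5]
top slab_loop 0.61 [498.5 156.7  43. ] [241.8 241.4]
top slab_loop 0.57 [466.2  20.2  40.6] [279.7 249.7]
top slab_loop 0.47 [ 749.6 -158.5  110.1] [329.  167.4]
```

```bash
python3 - <<'E'
from h import *
i=cv2.imread("pics/side0.png")
crop("side",270,130,380,280,4,"pics/s2.png",i)
E
```

```text
(no output)
```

View pics/s1.png

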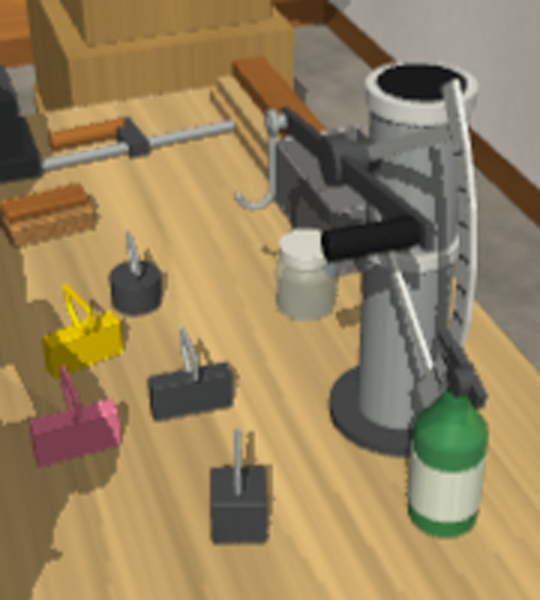

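View pics/t1.png

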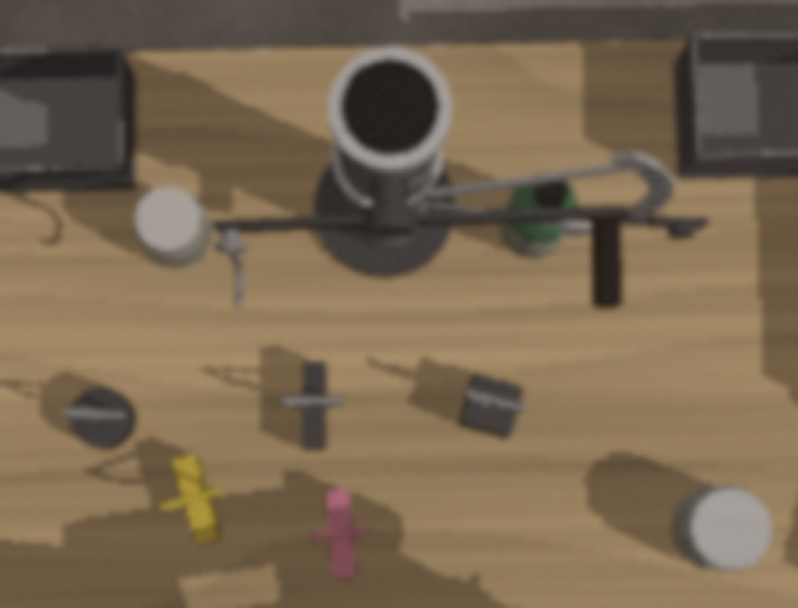

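View pics/s2.png

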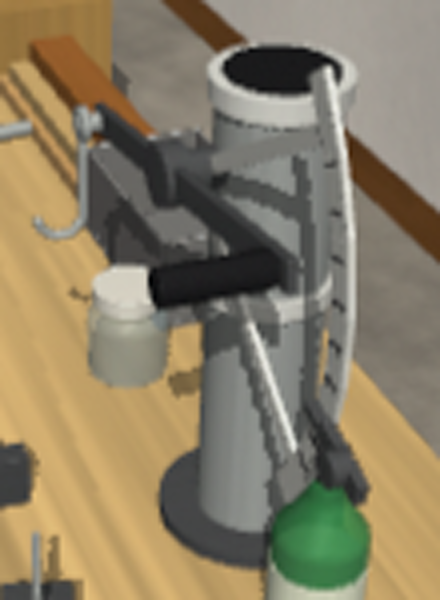

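```bash
python3 - <<'E'
from h import *
from scipy.spatial.transform import Rotation as R
print(R.from_rotvec(get_obs()['orientation']).as_matrix())
P={'handle_free':((310,202),(349.5,190.3)),'handle_root':((338.7,197.5),(350,167.4)),'pointer':((353.8,242.5),(371,170)),
'hooktip':((280,185.5),(252.6,189.7)),'pin':((292,160),(250.5,173))}
for k,(a,b) in P.items(): print(k,*tri(a,b))
# slab top face z=45 from top view crop
T=lambda u,v:(u/3.8+190,v/3.8+110)
for q in [(302,362),(325,362),(326,448),(303,448)]: print('slab',onz('top',*T(*q),45))
for q in [(283,401),(343,401)]: print('loop',onz('top',*T(*q),83))
for q in [(328,490),(350,490),(355,577),(332,577)]: print('pink',onz('top',*T(*q),45))
for q in [(312,534),(368,534)]: print('pinkloop',onz('top',*T(*q),83))
for q in [(475,375),(523,388),(510,437),(461,425)]: print('sq',onz('top',*T(*q),50))
for q in [(172,455),(200,455),(217,540),(195,543)]: print('yel',onz('top',*T(*q),45))
print('bottle',onz('top',*T(548,190),170))
print('jar',onz('top',*T(168,218),85)); print('duct top',onz('top',*T(390,105),400))
E
```

```text
[[ 0.2  0.   1. ]
 [-1.  -0.   0.2]
 [ 0.  -1.  -0. ]]
handle_free [ 637.9 -192.7  327.4] 6.468252205135674
handle_root [ 705.1 -196.4  327.2] 4.211029287283424
pointer [ 709.5 -272.8  258.1] 3.6521035380849693
hooktip [664.1 101.9 204.4] 5.702912736352653
pin [703.  101.9 281.4] 3.338909463218041
slab [627.6  54.6  45. ]
slab [627.2  32.6  45. ]
slab [544.9  33.   45. ]
slab [545.3  54.9  45. ]
loop [587.1  71.3  83. ]
loop [586.1  15.6  83. ]
pink [505.1  31.8  45. ]
pink [504.7  10.9  45. ]
pink [422.9   7.7  45. ]
pink [423.2  29.4  45. ]
pinkloop [463.8  46.3  83. ]
pinkloop [462.8  -5.2  83. ]
sq [ 611.4 -109.9   50. ]
sq [ 598.1 -155.1   50. ]
sq [ 551.8 -141.4   50. ]
sq [564.  -95.4  50. ]
yel [541.  179.7  45. ]
yel [540.5 153.   45. ]
yel [459.8 137.5  45. ]
yel [457.4 158.4  45. ]
bottle [ 761.9 -169.8  170. ]
jar [761.8 177.1  85. ]
duct top [775.9 -26.7 400. ]
```

```bash
cat >> h.py <<'E'
from scipy.spatial.transform import Rotation as Rot
def pose(pitch,yaw=0):
    c,s=np.cos,np.sin; p,w=np.radians(pitch),yaw
    y=np.array([c(p)*c(w),c(p)*s(w),-s(p)]); x=np.array([s(w),-c(w),0]); return np.c_[x,y,np.cross(x,y)]
def go(grasp,pitch,yaw=0):
    o=get_obs(); M=Rot.from_rotvec(o['orientation']).as_matrix(); T=pose(pitch,yaw)
    t=np.array(grasp)-155*T[:,1]
    d=M.T@(t-o['eef_pos'])/1000; r=Rot.from_matrix(M.T@T).as_rotvec(degrees=True)
    print(np.round(d,4).tolist(),np.round(r,2).tolist())
def st():
    o=get_obs(); M=Rot.from_rotvec(o['orientation']).as_matrix(); y=M[:,1]
    print('t',round(o['t'],2),'grasp',o['eef_pos']+155*y,'pitch',round(np.degrees(-np.arcsin(y[2])),1),'yaw',round(np.arctan2(y[1],y[0]),3),'jaw',M[:,0].round(3),'F',o['ft_force'],'w',round(o['width'],3))
E
python3 -c "
from h import *
st(); go([580,-194,340],45)"
```

```text
t 0.7 grasp [ 142.5 -582.9  249.7] pitch 90.0 yaw -1.39 jaw [ 0.2 -1.   0. ] F [-0.1 -0.8 -0.2] w 0.999
[-0.2998, -0.0449, 0.4108] [44.78, 13.03, -5.39]
```

>>> play_rows --pt "1 -0.3 -0.045 0.411 44.8 13 -5.4" --pt "1 -0.3 -0.045 0.411 44.8 13 -5.4" --pt "1 -0.3 -0.045 0.411 44.8 13 -5.4" --pt "1 -0.3 -0.045 0.411 44.8 13 -5.4" --pt "1 -0.3 -0.045 0.411 44.8 13 -5.4" --pt "1 -0.3 -0.045 0.411 44.8 13 -5.4" --pt "1 -0.3 -0.045 0.411 44.8 13 -5.4" --pt "1 -0.3 -0.045 0.411 44.8 13 -5.4" --pt "1 -0.3 -0.045 0.411 44.8 13 -5.4" --pt "1 -0.3 -0.045 0.411 44.8 13 -5.4" --force 60

```text
t: 1.53
eef_pos: [410.5, -263.9, 441.8]
orientation: [-0.613, 0.612, -1.484]
ft_force: [0.3, -1.2, -0.6]
width: 1.001
```

```bash
python3 -c "
from h import *
st(); go([580,-194,327],45);go([660,-194,327],45)"
```

```text
t 1.53 grasp [ 520.2 -264.1  332.4] pitch 44.9 yaw -0.002 jaw [-0. -1.  0.] F [ 0.3 -1.2 -0.6] w 1.001
[-0.07, 0.046, 0.0386] [-0.09, 0.0, 0.07]
[-0.0701, 0.1027, 0.0951] [-0.09, 0.0, 0.07]
```

>>> play_rows --pt "1 -0.07 0.046 0.039 0 0 0" --pt "1 -0.07 0.046 0.039 0 0 0" --pt "1 -0.07 0.046 0.039 0 0 0" --pt "1 -0.07 0.046 0.039 0 0 0" --pt "1 -0.07 0.046 0.039 0 0 0"

```text
t: 1.95
eef_pos: [470.9, -193.1, 436.9]
orientation: [-0.614, 0.611, -1.481]
ft_force: [-0.8, -0.3, 0.3]
width: 1.0
```

```bash
python3 -c "
from h import *
st(); go([660,-194,327],45)
i=capture('side');crop('side',240,120,400,260,4,'pics/s3.png',i)
i=capture('top');crop('top',280,130,420,230,5,'pics/t3.png',i)"
```

```text
t 1.95 grasp [ 580.6 -193.   327.4] pitch 44.9 yaw 0.001 jaw [ 0. -1.  0.] F [-0.8 -0.3  0.3] w 1.0
[0.0011, 0.0565, 0.056] [-0.07, 0.12, -0.03]
```

View pics/s3.png

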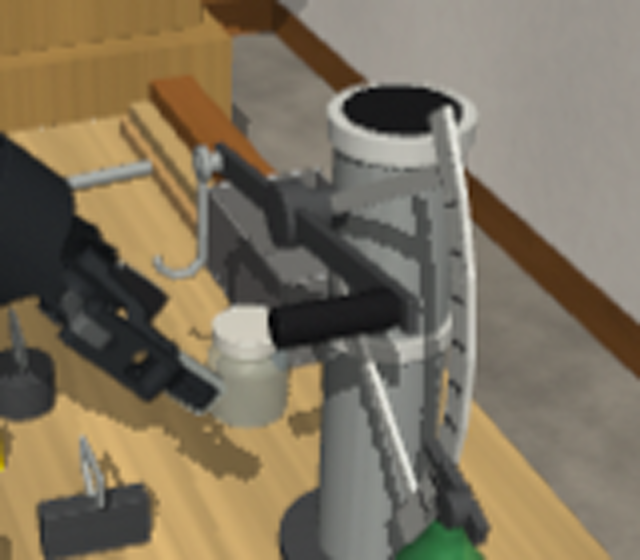

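View pics/t3.png

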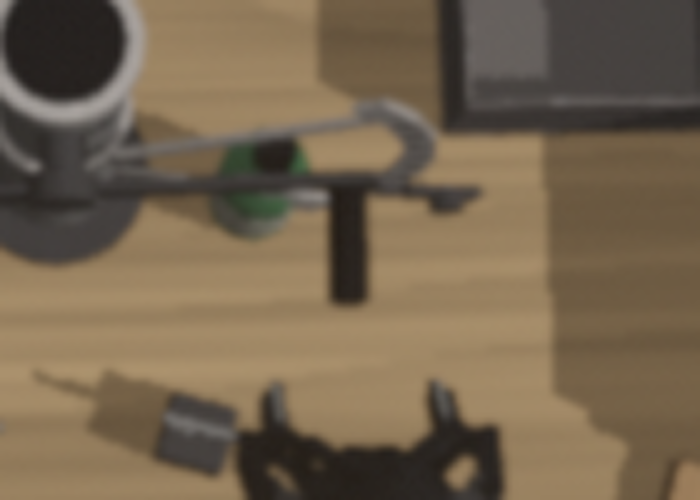

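>>> play_rows --pt "1 -0.004 0.028 0.028 0 0 0" --pt "1 -0.004 0.056 0.056 0 0 0" --pt "1 -0.004 0.056 0.056 0 0 0" --pt "1 -0.004 0.056 0.056 0 0 0"

```text
t: 2.38
eef_pos: [549.9, -192.3, 434.7]
orientation: [-0.615, 0.618, -1.484]
ft_force: [0.2, -1.2, 0.4]
width: 0.992
```

```bash
python3 -c "
from h import *
st()
i=capture('side');crop('side',240,120,400,260,4,'pics/s4.png',i)
i=capture('top');crop('top',280,130,420,230,5,'pics/t4.png',i)"
```

```text
t 2.38 grasp [ 659.2 -192.5  324.8] pitch 45.2 yaw -0.002 jaw [-0. -1. -0.] F [ 0.2 -1.2  0.4] w 0.992
```

View pics/s4.png

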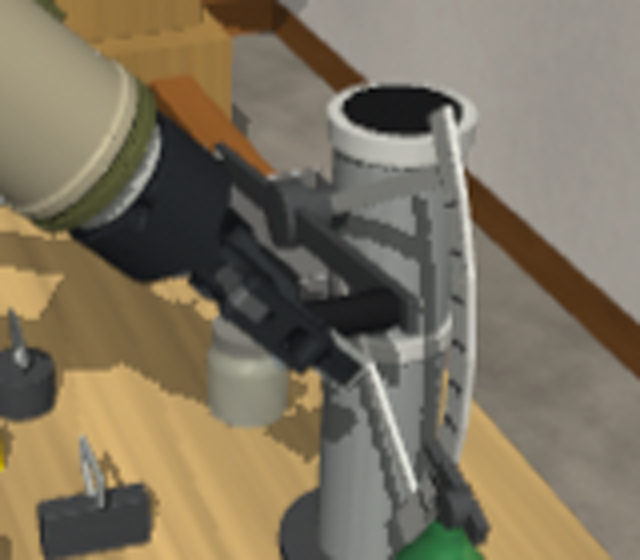

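View pics/t4.png

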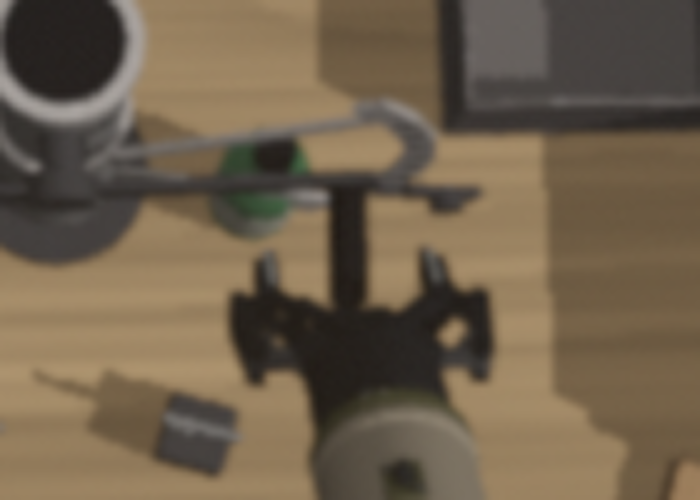

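>>> play_rows --pt "0 0 0 0 0 0 0" --pt "0 0 0 0 0 0 0" --pt "0 0 0 0 0 0 0" --pt "0 0 0 0 0 0 0" --pt "0 0 0 0 0 0 0" --pt "0 0 0 0 0 0 0" --pt "0 0 0 0 0 0 0" --pt "0 0 0 0 0 0 0" --force 60

```text
t: 3.15
eef_pos: [548.3, -192.5, 437.5]
orientation: [-0.614, 0.613, -1.487]
ft_force: [-9.4, -0.4, 4.0]
width: 0.261
```

```bash
python3 -c "
from h import *
st()
th0=np.arcsin(-26/170)
for a in (0.0,0.1,0.17):
  print(a, -170*(np.cos(a)-np.cos(th0)), -170*(np.sin(a)-np.sin(th0)))
i=capture('side');crop('side',240,120,400,260,4,'pics/s5.png',i)
"
```

```text
t 3.15 grasp [ 658.  -193.1  328.1] pitch 44.9 yaw -0.006 jaw [-0. -1.  0.] F [-9.4 -0.4  4. ] w 0.261
0.0 -1.999999999999993 -26.000000000000004
0.1 -1.1507080972643824 -42.97168082996079
0.17 0.4505896253746777 -54.76099934138933
```

View pics/s5.png

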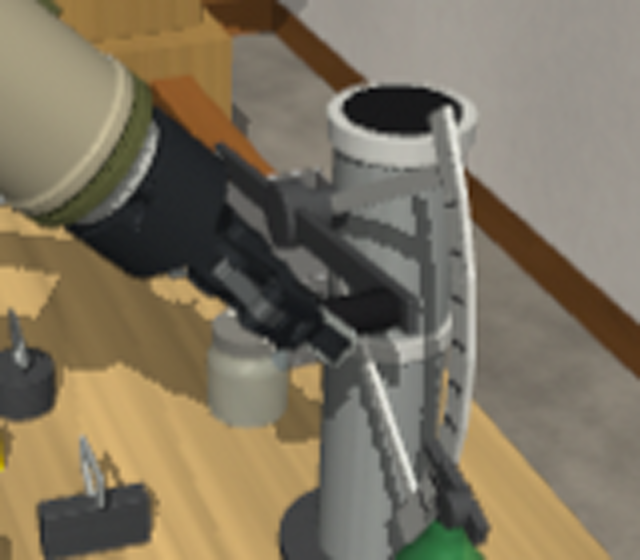

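>>> play_rows --pt "0 0.001 0.006 -0.006 0 0 0" --pt "0 0.002 0.012 -0.012 0 0 0" --pt "0 0.002 0.018 -0.018 0 0 0" --pt "0 0.002 0.024 -0.024 0 0 0" --pt "0 0.002 0.03 -0.03 0 0 0" --pt "0 0.001 0.034 -0.034 0 0 0" --pt "0 0.001 0.034 -0.034 0 0 0" --pt "0 0.001 0.034 -0.034 0 0 0"

```text
t: 3.87
eef_pos: [548.2, -193.6, 389.5]
orientation: [-0.614, 0.613, -1.487]
ft_force: [-2.0, -0.8, 0.3]
width: 0.263
```

```bash
python3 -c "
from h import *
st()
i=capture('side');crop('side',270,140,380,270,4.6,'pics/s6.png',i)
i=capture('top');crop('top',240,130,420,230,4.4,'pics/t6.png',i)
"
```

```text
t 3.87 grasp [ 657.9 -194.3  280. ] pitch 44.9 yaw -0.006 jaw [-0. -1.  0.] F [-2.  -0.8  0.3] w 0.263
```

View pics/s6.png

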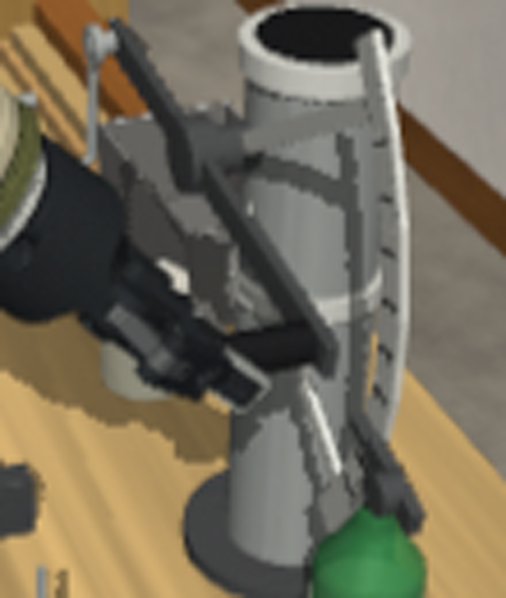

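View pics/t6.png

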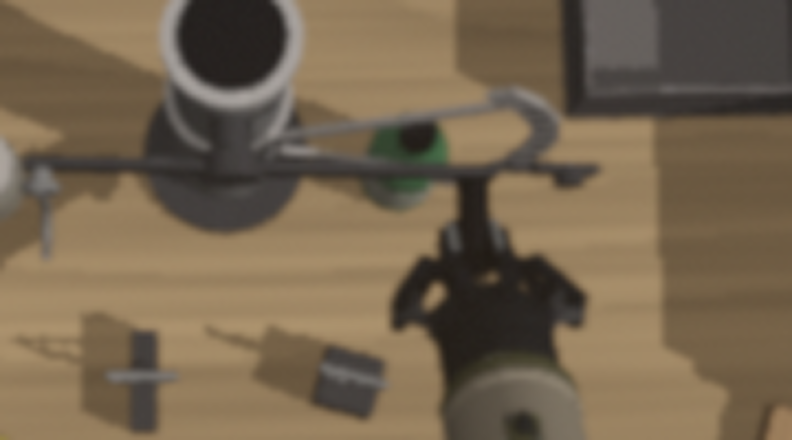

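```bash
python3 -c "
from h import *
i=capture('side');cv2.imwrite('pics/side7.png',i);crop('side',315,190,375,250,10,'pics/s7.png',i)
i=capture('top');cv2.imwrite('pics/top7.png',i);crop('top',335,155,385,190,14,'pics/t7.png',i)
crop('side',285,135,345,195,10,'pics/s7b.png',cv2.imread('pics/side7.png'))
"
```

```text
(no output)
```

View pics/s7.png

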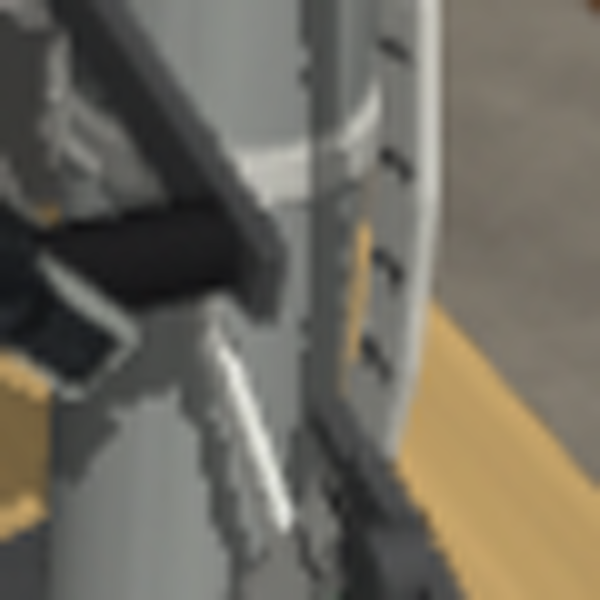

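View pics/t7.png

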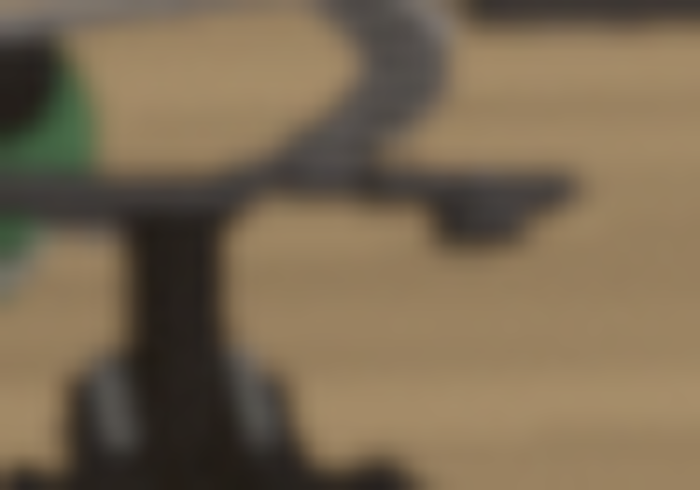

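View pics/s7b.png

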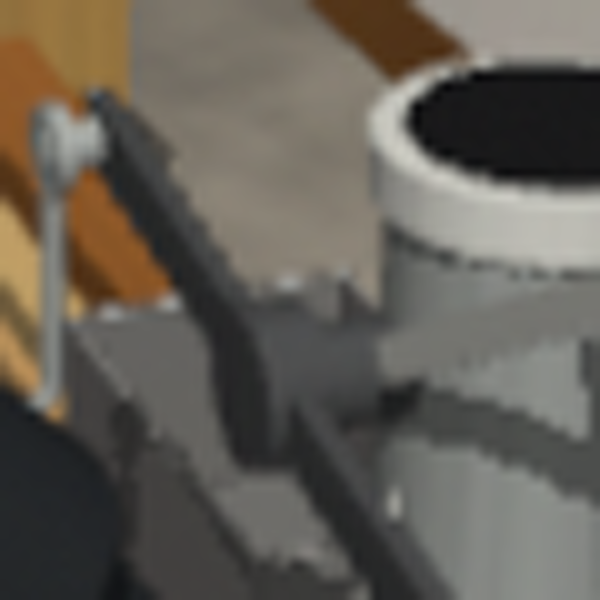

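```bash
python3 -c "
from h import *
i=cv2.imread('pics/side7.png');crop('side',330,215,380,265,12,'pics/s8.png',i)
o=cv2.imread('pics/side0.png');crop('side',305,170,365,225,11,'pics/s8b.png',o)
print('lever x',onz('top',335+60/14,155+197/14,282),onz('top',335+170/14,155+197/14,276),onz('top',240+100/4.4,130+165/4.4,310))
print('ptr x',onz('top',335+500/14,155+187/14,258))
"
```

```text
lever x [ 707.9 -170.2  282. ] [ 708.6 -195.2  276. ] [711.7  62.9 310. ]
ptr x [ 713.  -271.5  258. ]
```

View pics/s8.png

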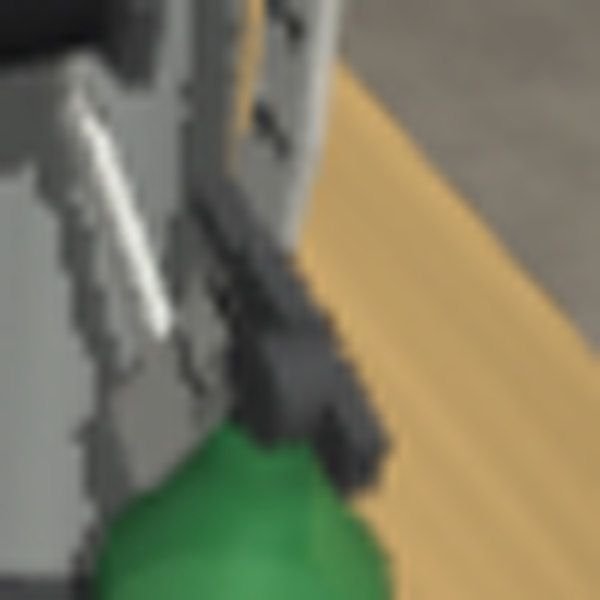

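View pics/s8b.png

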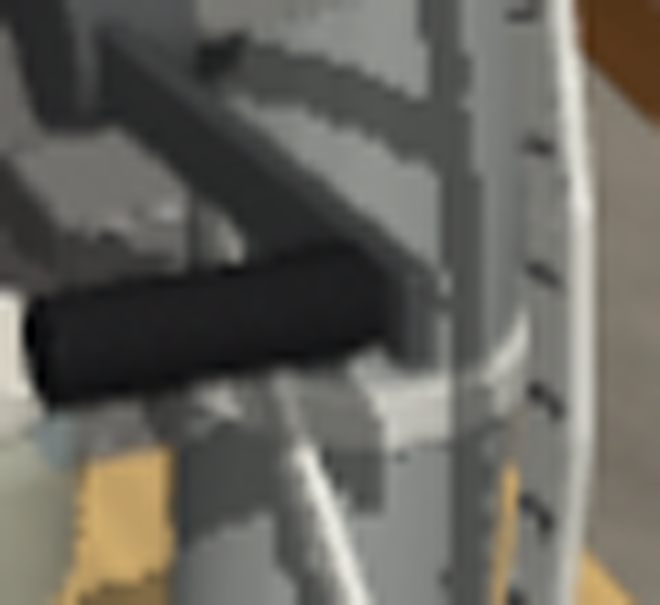

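```bash
python3 -c "
from h import *
n=np.array([1,0,0.])
def yz(u,v,x=713): return onx('side',u,v,[x,0,0],n)
def c(o,k,p): return (o[0]+p[0]/k,o[1]+p[1]/k)
def ang(A,B): d=B-A; return np.arctan2(-d[2],-d[1]),np.hypot(d[1],d[2])
L=[yz(*c((315,190),10,p)) for p in((100,0),(190,120),(285,240))]
print('lever now upper rear',*L,ang(L[0],L[2]))
L2=[yz(*c((285,135),10,p)) for p in((100,90),(250,320))]
print('left part rear upper',*L2,ang(*L2))
L2=[yz(*c((305,170),11,p)) for p in((120,30),(440,290))]
print('lever start upper',*L2,ang(*L2))
Pp=[yz(*c((330,215),12,p)) for p in((235,190),(388,440))]
print('ptr upper rear',*Pp,ang(*Pp))
print('ptr end low',yz(*c((330,215),12,(350,490))))
F=704
print('handle root now',yz(*c((315,190),10,(230,250)),F),'start',yz(*c((305,170),11,(372,300)),F))
print('pin start',yz(*c((285,135),10,(70,140)),695))
"
```

```text
lever now upper rear [ 713.  -112.5  298.6] [ 713.  -164.3  295.3] [ 713.  -214.1  293.7] (np.float64(0.04897386932124624), np.float64(101.78596263733468))
left part rear upper [713.   99.9 330.6] [713.  -14.4 313.4] (np.float64(0.14924588514543632), np.float64(115.55782506082204))
lever start upper [713.  -54.  316.4] [ 713.  -213.9  339.1] (np.float64(-0.14092548960917745), np.float64(161.5329071602919))
ptr upper rear [ 713.  -247.7  271. ] [ 713.  -307.5  259.6] (np.float64(0.1892822943594569), np.float64(60.8742876520435))
ptr end low [ 713.  -297.6  240.5]
handle root now [ 704.  -206.   287.8] start [ 704.  -203.3  332.5]
pin start [695.   74.3 329.1]
```

>>> play_rows --pt "0 0 0.003 -0.003 0 0 0" --pt "0 0 0.005 -0.005 0 0 0" --pt "0 0 0.005 -0.005 0 0 0" --pt "0 0 0.005 -0.005 0 0 0"

```text
t: 4.4
eef_pos: [548.2, -193.1, 382.8]
orientation: [-0.613, 0.613, -1.486]
ft_force: [-8.2, 3.2, 5.0]
width: 0.265
```

```bash
python3 -c "
from h import *
st()
i=capture('side');cv2.imwrite('pics/side9.png',i);crop('side',285,140,375,260,6.5,'pics/s9.png',i[:,:])
"
```

```text
t 4.4 grasp [ 658.  -193.6  273.3] pitch 44.9 yaw -0.004 jaw [-0. -1.  0.] F [-8.2  3.2  5. ] w 0.265
```

View pics/s9.png

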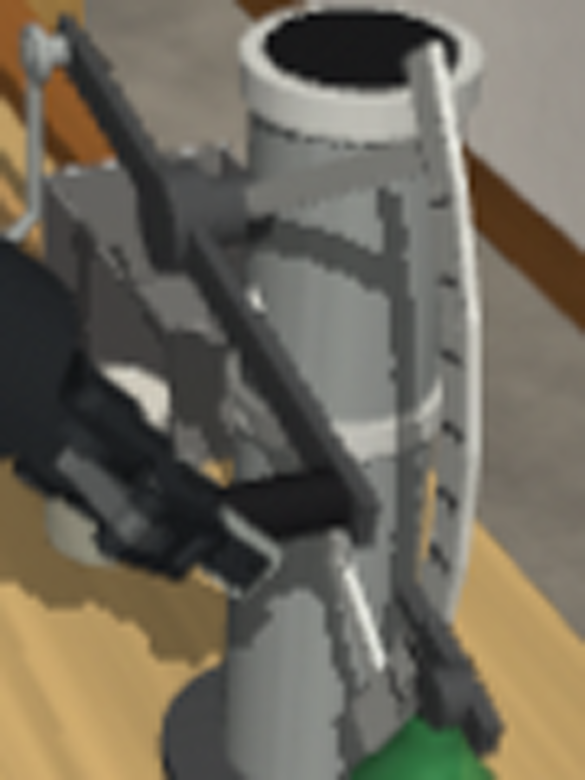

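```bash
python3 - <<'E'
from h import *
i=cv2.imread('pics/side9.png')
a=cv2.cvtColor(i,cv2.COLOR_BGR2GRAY).astype(int)
for r in list(range(178,224,3)):
    print(r,315,a[r,310:350])
print()
for r in range(228,258,2): print(r,345,a[r,342:366])
E
```

```text
178 315 [ 38  42  56  54  40  45  65  72  69  59  65  64  60  61  72  79  83  82
  71  71  72  72  75  76  76  75  76  78  79  79  79  89 122 114  77  77
  81 103 125 122]
181 315 [ 50  48  50  48  39  40  41  47  66  74  70  64  66  82  92 102 109 114
 119 122 122 126 132 135 128  98 100  98  79  80  79  78  78  77  77  77
  76  89 124 122]
184 315 [109 109 109 109 103  71  38  41  41  50  70  72  79 115 134 103 110 114
 118 121 122 125 132 135 134 134 137 139 140 141 133 101 100  96  77  77
  76  89 124 121]
187 315 [109 109 109 109 108 109 100  50  39  40  42  51  70  90 137 141 111 115
 120 122 123 127 134 135 133 134 137 140 140 140 139 137 135 134 123  77
  76  76  88 120]
190 315 [ 81  92  83  96 104 119 121 104  79  49  40  40  43  56  72  76  88 108
 120 122 124 129 134 135 133 135 138 140 141 140 139 137 135 133 124  77
  77  77  88 119]
193 315 [ 55  55  58  58  57  58  58  58  58  58  57  54  40  40  45  59  73  75
  92 117 124 131 134 134 133 136 138 140 142 140 138 137 134 134 124  76
  76  76  87 118]
196 315 [ 58  56  58  58  59  58  59  59  58  77 120 102  49  42  39
[... 2557 characters left out ...]
  71  76  76  78  79  86 116 148
 163 167 168 163 160 158]
246 345 [114 115 110  75  75 103  78  43  39  39  51  79  81  81  80  79  78  97
 148 161 165 167 165 160]
248 345 [116 116 116 110  88  86  87  58  40  40  44  61  74  73  70  64  75  77
 100 151 160 162 164 167]
250 345 [116 116 116 112  94  93  74  51  47  41  43  53  59  57  49  42  57  76
  77  99 153 160 160 162]
252 345 [116 117 113  98  70  64  72  78  80  70  63  71  69  69  46  39  43  55
  65  70 118 164 160 159]
254 345 [114  98  71  61  66  70  75  79  82  87  87  85  82  79  78  47  44  55
  56  97 162 164 164 162]
256 345 [ 57  63  69  74  78  80  83  86  88  90  91  91  91  91  97  93  76 105
 135 151 164 162 162 164]
```

```bash
python3 - <<'E'
from h import *
for x0 in (700,705,710):
  for yaw in (-.05,0,.05):
    n=np.array([np.cos(yaw),np.sin(yaw),0]); e=np.array([-np.sin(yaw),np.cos(yaw),0]); P0=[x0,-26,300]
    def q(u,v):
        p=onx('side',u,v,P0,n); return np.array([(p-P0)@e,p[2]-300])
    A,B=q(319.35,184),q(338.2,214); C,D=q(350.2,236),q(359.2,252); M=(C+D)/2
    th=np.arctan2(-(B-A)[1],-(B-A)[0]); tp=np.arctan2(-(D-C)[1],-(D-C)[0])
    nn=np.array([-np.sin(th),np.cos(th)])
    # offset of lever edge line & pointer mid from lever-edge line
    nr=np.array([np.sin(th)*-1,np.cos(th)])
    off=(A@nr); offp=M@nr
    # pointer angle by position about (0,b): given h=11 -> b 
    print(x0,yaw,A,B,C,D,'th',round(th,3),'dir ptr',round(tp,3),'lev off',round(off,1),'ptr off',round(offp,1))
E
```

```text
700 -0.05 [-91.1  21. ] [-208.2   11.6] [-272.6    0.1] [-316.1   -6.6] th 0.081 dir ptr 0.153 lev off 28.3 ptr off 20.5
700 0 [-80.9  14.7] [-188.1   -3.4] [-248.9  -20.2] [-290.6  -30.6] th 0.168 dir ptr 0.246 lev off 28.0 ptr off 19.9
700 0.05 [-72.8   9.7] [-172.   -15.8] [-229.5  -37.2] [-269.5  -51.1] th 0.251 dir ptr 0.333 lev off 27.5 ptr off 19.3
705 -0.05 [-78.6  13.3] [-197.7    3.6] [-263.2   -8. ] [-307.5  -14.9] th 0.081 dir ptr 0.153 lev off 19.6 ptr off 11.6
705 0 [-69.7   7.8] [-178.6  -10.6] [-240.3  -27.6] [-282.6  -38.2] th 0.168 dir ptr 0.246 lev off 19.3 ptr off 11.1
705 0.05 [-62.8   3.5] [-163.3  -22.3] [-221.6  -44.1] [-262.1  -58.2] th 0.251 dir ptr 0.333 lev off 19.0 ptr off 10.6
710 -0.05 [-66.    5.5] [-187.1   -4.3] [-253.8  -16.2] [-298.8  -23.1] th 0.081 dir ptr 0.153 lev off 10.8 ptr off 2.7
710 0 [-58.6   0.9] [-169.1  -17.8] [-231.7  -35.1] [-274.7  -45.8] th 0.168 dir ptr 0.246 lev off 10.7 ptr off 2.3
710 0.05 [-52.8  -2.7] [-154.6  -28.9] [-213.6  -51. ] [-254.8  -65.2] th 0.251 dir ptr 0.333 lev off 10.5 ptr off 2.0
```

```bash
python3 - <<'E'
from h import *
i=capture('top'); cv2.imwrite('pics/top9.png',i)
a=cv2.cvtColor(i,cv2.COLOR_BGR2GRAY).astype(int)
print('rows',list(range(160,178)))
for c in list(range(252,278,4))+list(range(308,346,4))+list(range(352,380,1)): print(c,a[160:178,c])
E
```

```text
rows [160, 161, 162, 163, 164, 165, 166, 167, 168, 169, 170, 171, 172, 173, 174, 175, 176, 177]
252 [128 130 125 115  94  72  62  60  68  87 104 115 111  91  87  89  92  93]
256 [ 97 100 101  94  85  72  63  58  62  79  87  89  90  92  92  95 104 115]
260 [ 95  92  90  90  84  72  63  59  61  78  88  89  90  93 103 120 130 131]
264 [ 96  93  92  90  83  71  63  57  55  72  86  89  90  91  92 100 114 129]
268 [ 95  93  92  91  87  77  66  60  65  90 104 100 105 118 126 131 132 133]
272 [ 85  79  76  73  69  64  62  58  53  66  84  93 101 113 123 130 132 132]
276 [ 46  46  46  45  48  53  61  59  49  50  59  64  64  65  65  74  92 108]
308 [ 97  81  79 113 134  98  63  64  60  55  73  99 114 122 129 132 133 131]
312 [100  97 101 115 125 110  82  68  62  56  69  96 116 129 133 133 133 132]
316 [ 98  98  99  98  98  93  81  72  63  55  67  86  97 113 129 133 131 130]
320 [ 97  99  99  98  98  96  86  70  63  55  65  83  91  95 103 117 126 128]
324 [ 87  81  76  69  66  75  84  74  64  57  54  63  67  67  70  83 107 124]
328 [63 62 61 60 60 66 73 72 66 59 49 52 56 63 69 73 76 93]
332 [ 36
[... 1787 characters left out ...]
71 [141 137 133 134 138 137 124  93  70  66  66  71  93 120 128 129 132 133]
372 [141 138 133 134 138 137 124  94  70  67  78  93 107 124 129 130 131 134]
373 [141 137 133 135 138 137 124  93  70  70  92 115 122 127 129 129 131 134]
374 [141 137 133 135 138 138 124  94  72  79 106 126 128 129 129 130 131 133]
375 [141 137 133 135 138 137 126 102  85  98 121 131 130 129 129 129 132 133]
376 [141 137 133 135 138 138 132 119 109 116 130 133 131 129 129 130 132 133]
377 [141 137 133 135 138 139 136 130 126 128 134 134 130 129 129 130 132 133]
378 [141 137 133 135 138 139 137 134 132 133 133 132 130 129 129 130 132 133]
379 [140 137 133 135 139 139 137 134 133 133 132 130 130 130 129 131 132 133]
```

```bash
python3 - <<'E'
from h import *
for nm,u,vr,vf,z in (('L',256,164.9,168.9,328),('L',268,165.2,168.6,321),('L',316,166.6,170.5,293),('L',320,166.6,170.6,291),('L',340,167.2,171.3,281),('P',374,167.0,169.7,260),('P',359,167,169.1,270)):
    a,b=onz('top',u,vr,z),onz('top',u,vf,z); print(nm,u,a,b,(a[0]+b[0])/2)
E
```

```text
L 256 [716.2  81.8 328. ] [704.1  81.9 328. ] 710.1617454388161
L 268 [716.   46.5 321. ] [705.8  46.7 321. ] 710.9059235750581
L 316 [714.7 -98.3 293. ] [702.7 -98.  293. ] 708.7077448527098
L 320 [ 714.9 -110.6  291. ] [ 702.5 -110.3  291. ] 708.7115118499983
L 340 [ 713.9 -172.7  281. ] [ 701.1 -172.3  281. ] 707.465579489238
P 374 [ 716.6 -281.5  260. ] [ 708.1 -281.1  260. ] 712.3691034615844
P 359 [ 715.5 -233.   270. ] [ 708.9 -232.7  270. ] 712.2423673782421
```

```bash
python3 - <<'E'
from h import *
yaw=-.012
n=np.array([np.cos(yaw),np.sin(yaw),0]); e=np.array([-np.sin(yaw),np.cos(yaw),0])
def q(u,v,x0):
    P0=[x0,-26,300]; p=onx('side',u,v,P0,n); return np.array([(p-P0)@e,p[2]-300])
def fit(pts,x0):
    Q=np.array([q(u,v,x0) for v,u in pts]); k=np.polyfit(Q[:,0],Q[:,1],1); return Q,k
LF=[(181,317.5),(184,319.35),(187,321.3),(190,323.1),(193,324.9),(196,326.8),(199,328.7),(202,330.6),(205,332.5),(208,334.5),(211,336.4),(214,338.1)]
LR=[(190,326.5),(193,328.2),(196,330.2),(199,332.2),(202,334.2),(205,335.5),(208,337.3)]
PF=[(232,347.1),(234,347.9),(236,350.2),(238,351.4),(240,352.5),(250,358.1),(252,359.2)]
PR=[(232,351.6),(234,352.6),(236,354),(238,355.2),(240,356),(242,357.5),(246,359.4),(248,360.3),(250,361.3)]
for nm,L,P,xl,xp in(('front',LF,PF,706,712.5),('rear',LR,PR,714,717.5)):
    Q,k=fit(L,xl); Qp,kp=fit(P,xp)
    M=Qp.mean(0); d=M[1]-np.polyval(k,M[0])
    print(nm,'lever slope',np.arctan(k[0]),'lever z at pivot',k[1],'ptr slope',np.arctan(kp[0]),'ptr mid',M,'d to lever line',d)
E
```

```text
front lever slope 0.14773663783836274 lever z at pivot 17.880228648305323 ptr slope 0.1642593715066546 ptr mid [-242.8  -38.1] d to lever line -19.886062119690965
rear lever slope 0.1775145064038115 lever z at pivot 20.652765759087366 ptr slope 0.2612141320370955 ptr mid [-251.4  -34.2] d to lever line -9.776474937076344
```

```bash
python3 - <<'E'
from h import *
a=cv2.cvtColor(cv2.imread('pics/side0.png'),cv2.COLOR_BGR2GRAY).astype(int)
print('side0 handle cols, rows 188..214')
for c in range(305,345,3): print(c,a[186:214,c])
print('side0 lever rows, cols 300-350')
for r in range(170,200,3): print(r,a[r,308:348])
t=cv2.cvtColor(cv2.imread('pics/top0.png'),cv2.COLOR_BGR2GRAY).astype(int)
print('top0 handle rows, cols 340..360')
for r in range(170,195,2): print(r,t[r,340:360])
b=cv2.cvtColor(cv2.imread('pics/side9.png'),cv2.COLOR_BGR2GRAY).astype(int)
print('side9 left lever rows, cols 285..320')
for r in range(141,172,3): print(r,b[r,285:322])
E
```

```text
side0 handle cols, rows 188..214
305 [ 48  48  48  47  53  64  64  67  67  66 135 209 206 206 208 207 208 209
 209 202 186 186 181 166 151 164 162 157]
308 [108  90  69  52  49  48  48  53  65  67  57  21  19  18  16  16  14  16
  15  49 111 147 131 127 138 144 147 139]
311 [113 113 112 113  98  61  57  57  57  52  34  28  32  33  32  31  29  28
  25  21  28  72 111 111 110 105 107 118]
314 [112 112 113 117 108  59  61  60  60  50  27  31  33  32  31  31  27  25
  23  19  50  91 103 111 118 121 155 163]
317 [113 113 106  97 111 103  91  60  54  34  28  32  32  33  32  30  27  23
  21  26  63  96  98  98 108 149 169 166]
320 [107 113 131 145 104 103  94  72  66  27  30  33  32  31  29  28  25  22
  17  36  60  62  63  65  77  99  99  99]
323 [ 41  46  66  85  82  76  74  61  38  28  32  32  32  32  29  27  24  22
  48 101 118  85  99  86  67  67  68  68]
326 [ 41  40  41  41  61 104 130 110  27  30  32  32  31  29  28  25  22  21
  61 102 123 143  90  74  73  73  73  74]
329 [43 42 41 41 41 41 38 32 27 31 31 31 31 31 27 23 21 44 83 98 91 89 89 83
 76 76 78 75]
332 [ 63  56  45  42  41
[... 4456 characters left out ...]
43  61  71  83 119 124 126 127 128 129 129 130 132 132 133 133 133 133
 133]
162 [153 160 162 154 126 131  97  57  57  60  76  92  95  94  95  95  79  48
  38  39  43  63  70  83 119 123 122 129 142 140 126 112 108 124 130 121
 136]
165 [ 92 104 145 151 126 134 132 152 106  74 100 106  93  96  93 108 142 139
  80  48  40  40  44  63  65  68  72  68  65  69  83  97 101  99  64  65
  81]
168 [144 116  92  93 112 131  94  82 103  99  99  99  99  99  99  99  99  99
  99  95  73  38  39  39  44  63  80  79  80  80  81  80  76  75  76  77
  78]
171 [112 144 145 125 112 131  92  65  65  79 109 103  99  98  99  99  99  99
  99  99  92  51  40  39  40  44  64  80  80  80  80  79  79  79  78  78
  78]
```

```bash
python3 - <<'E'
from h import *
crop('side',285,140,345,200,12,'pics/s9c.png',cv2.imread('pics/side9.png'))
crop('side',320,195,370,245,12,'pics/s9d.png',cv2.imread('pics/side9.png'))
E
```

```text
(no output)
```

View pics/s9d.png

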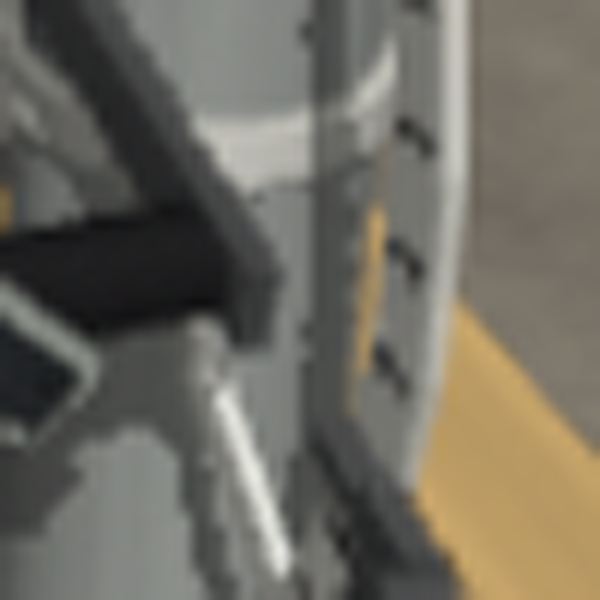

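```bash
cat > fit.py <<'E'
from h import *
from scipy.optimize import least_squares
LF9=[(150,298.4),(153,300.3),(156,302),(159,303.8),(162,305.7),(165,307.7),(187,321.3),(190,323.1),(193,324.9),(196,326.8),(199,328.7),(202,330.6),(205,332.5),(208,334.5),(211,336.4),(214,338.1)]
LR9=[(147,299.6),(150,301.9),(153,303.3),(156,304.8),(159,306.5),(162,308.5),(190,326.5),(193,328.2),(196,330.2),(199,332.2),(202,334.2),(205,335.5),(208,337.3)]
LB9=[(184,315),(187,316.5),(190,318.1),(199,323.3),(202,325.8),(205,327.5),(208,329.1),(153,296.5),(156,298.2),(159,299.6),(162,301.7),(165,303.3)]
PF=[(236,350.2),(238,351.4),(240,352.5),(250,358.1),(252,359.2)]
PR=[(234,352.6),(236,354),(238,355.2),(240,356),(242,357.5),(246,359.4),(248,360.3),(250,361.3)]
LF0=[(182,325.6),(185,329.3),(188,333),(191,337.1)]
LR0=[(185,332.8),(188,336.3),(191,340)]
HA=[(200.95,311),(200.5,314),(199.95,317),(199.9,320),(198.8,323),(198.75,326)]
TR=[(340,167.2),(316,166.6),(268,165.2),(256,164.9)]
TF=[(340,171.3),(312,170.6),(268,168.6),(256,168.9)]
TPR=[(367,166.9),(370,167),(374,167)]; TPF=[(358,169.05),(374,169.8)]
names='px py yaw th0 th9 thp h tl sp tp'.split()
def unp(v): return dict(zip(names,v[:10])),v[10:16],v[16:22]
C={n:camera_model(n) for n in('side','top')}
def pr(n,X,d):
    m=C[n]; f=210/np.tan(np.radians(m['fovy']/2)); R=Rot.from_rotvec(d[3:]/1000).as_matrix()@np.array(m['R'])
    c=R@X+np.array(m['t'])+d[:3]; return np.array([m['cx']+f*c[0]/c[2],m['cy']+f*c[1]/c[2]])
def W(p,s,y,z,th):
    y2=y*np.cos(th)-z*np.sin(th); z2=y*np.sin(th)+z*np.cos(th)
    return np.array([p['px']+s*np.cos(p['yaw'])-y2*np.sin(p['yaw']),p['py']+s*np.sin(p['yaw'])+y2*np.cos(p['yaw']),300+z2])
def ld(a,b,q):
    t=(b-a)/np.linalg.norm(b-a); return t[0]*(q[1]-a[1])-t[1]*(q[0]-a[0])
def res(v):
    p,ds,dt=unp(v); r=[]
    def line(n,d,A,B,pts,sw,w=1):
        a,b=pr(n,A,d),pr(n,B,d)
        for q in pts:
            q=np.array(q[::-1] if sw else q,float); r.append(w*ld(a,b,q)/.25)
    def lev(n,d,s,z,th,pts,sw): line(n,d,W(p,s,-180,z,th),W(p,s,120,z,th),pts,sw)
    lev('side',ds,0,p['h'],p['th9'],LF9,1); lev('side',ds,p['tl'],p['h'],p['th9'],LR9,1); lev('side',ds,0,-p['h'],p['th9'],LB9,1)
    lev('side',ds,0,p['h'],p['th0'],LF0,1); lev('side',ds,p['tl'],p['h'],p['th0'],LR0,1)
    lev('top',dt,p['tl'],p['h'],p['th9'],TR,0); lev('top',dt,0,-p['h'],p['th9'],TF,0)
    def ptr(n,d,s,z,pts,sw): line(n,d,W(p,s,-275,z,p['thp']),W(p,s,-225,z,p['thp']),pts,sw)
    ptr('side',ds,p['sp'],8,PF,1); ptr('side',ds,p['sp']+p['tp'],8,PR,1)
    ptr('top',dt,p['sp']+p['tp'],8,TPR,0); ptr('top',dt,p['sp'],-8,TPF,0)
    line('side',ds,W(p,0,-170,0,p['th0']),W(p,-70,-170,0,p['th0']),HA,1)
    fe=pr('side',W(p,-70,-170,0,p['th0']),ds); r.append((fe[0]-309)/.7)
    for row in (172,180,188): line('top',dt,W(p,0,-170,0,p['th0']),W(p,-70,-170,0,p['th0']),[(348.95+.35*(row-172)/16,row)],0)
    fe=pr('top',W(p,-70,-170,-6,p['th0']),dt); r.append((fe[1]-190.2)/.7)
    r.append((pr('top',W(p,p['sp']+p['tp']/2,-275,0,p['thp']),dt)[0]-375.5)/.5)
    r.append((pr('side',W(p,p['sp']+p['tp'],-275,8,p['thp']),ds)[0]-362.1)/.7)
    r.append((np.sin(p['th9'])-np.sin(p['th0'])-.3224)/.008)
    r+=list(ds[:3]/2)+list(dt[:3]/2)+list(ds[3:]/1.5)+list(dt[3:]/1.5)
    r+=[p['tl']/6-10/6, (p['tp']-6)/3,p['yaw']/.1]
    return np.array(r)
v0=np.r_[705,-26,0,-.15,.17,.19,11,10,6,6,np.zeros(12)]
s=least_squares(res,v0,loss='soft_l1',x_scale='jac')
cov=np.linalg.pinv(s.jac.T@s.jac); p,ds,dt=unp(s.x)
np.set_printoptions(precision=4,suppress=True)
for k,n in enumerate(names): print(n,round(s.x[k],4),'+-',round(cov[k,k]**.5,4))
print(ds,dt,s.cost)
g=np.zeros(22);g[4]=1;g[5]=-1; print('th9-thp',p['th9']-p['thp'],'+-',(g@cov@g)**.5)
print(np.round(res(s.x)*.25,2))
print('hook seat now',W(p,p['tl']/2,130,0,p['th9'])-[0,0,82])
E
python3 fit.py
```

```text
px 709.258 +- 2.2668
py -24.4032 +- 2.2386
yaw -0.0194 +- 0.0043
th0 -0.1619 +- 0.0107
th9 0.1456 +- 0.0088
thp 0.2362 +- 0.009
h 10.0956 +- 0.2911
tl 7.4329 +- 0.2965
sp 10.5035 +- 1.3767
tp 7.1262 +- 0.3967
[ 1.5476 -0.686   0.3362 -0.1894 -0.1377  0.0463] [ 0.2602  1.9522  0.2668  0.0242 -0.1349  0.1124] 25.422094262118783
th9-thp -0.09066299621155982 +- 0.010698662411244316
[-0.04  0.   -0.13 -0.17 -0.13 -0.    0.01 -0.03 -0.08 -0.04  0.    0.04
  0.08  0.21  0.25  0.12  0.22  0.57  0.16 -0.16 -0.31 -0.21  0.16  0.
  0.1   0.2   0.3  -0.19 -0.26  0.16 -0.1  -0.28 -0.47  0.12  0.03 -0.15
  0.32  0.23 -0.12  0.13 -0.05 -0.04 -0.03 -0.01  0.25 -0.11 -0.27 -0.31
  0.15  0.04  0.02 -0.03 -0.21 -0.3   0.45 -0.18 -0.23 -0.13 -0.12  0.02
  0.03 -0.05  0.21  0.29  0.03  0.37  0.1  -0.07 -0.16 -0.32 -0.26 -0.06
  0.42  0.46  0.2   0.11  0.12 -0.36  0.19 -0.29 -0.33  0.02 -0.02 -0.06
  0.24  0.12  0.27 -0.51  0.19 -0.09  0.04  0.03  0.24  0.03 -0.03 -0.02
  0.01  0.   -0.02  0.02 -0.11  0.09 -0.05]
hook seat now [715.4697 104.1252 236.8589]
```

>>> play_rows --pt "0 -0.001 0.004 -0.004 0 0 0" --pt "0 -0.002 0.009 -0.009 0 0 0" --pt "0 -0.002 0.009 -0.009 0 0 0" --pt "0 -0.002 0.009 -0.009 0 0 0" --pt "0 -0.002 0.009 -0.009 0 0 0"

```text
t: 4.92
eef_pos: [548.3, -191.0, 370.1]
orientation: [-0.614, 0.613, -1.485]
ft_force: [-3.5, 1.1, 0.4]
width: 0.266
```

```bash
python3 - <<'E'
from h import *
st()
i=capture('side');cv2.imwrite('pics/side10.png',i);crop('side',285,140,375,260,6.5,'pics/s10.png',i)
a=cv2.cvtColor(i,cv2.COLOR_BGR2GRAY).astype(int)
for r in range(144,170,3): print(r,a[r,288:318])
for r in range(178,226,3): print(r,a[r,310:350])
for r in range(228,256,2): print(r,345,a[r,342:366])
E
```

```text
t 4.92 grasp [ 658.  -191.4  260.6] pitch 45.0 yaw -0.004 jaw [-0. -1.  0.] F [-3.5  1.1  0.4] w 0.266
144 [ 97 119 120 170 169 168 162 129  48  70  73  86 113 112 111 111 110 112
 114 115 116 117 119 122 122 124 126 129 129 128]
147 [ 94  92 100 123 127 104  85  60  38  42  59  72  82 113 119 119 121 122
 123 125 125 124 122 119 119 120 121 123 124 124]
150 [ 96  99 116  89  88 101 100  94  65  38  38  43  67  72  82 113 121 120
 122 124 125 126 127 127 125 123 120 118 117 116]
153 [ 90 104 136 119  98  98  99  99 100  93  49  40  39  49  69  74  95 130
 132 132 131 129 127 125 123 121 120 120 122 123]
156 [ 62  91 136 118  95  95  97  98  99 100  96  76  39  39  43  59  72  85
 122 130 131 132 133 132 131 130 130 129 127 127]
159 [122 104 138 125  65  91  95  95  95  96  98 100  98  77  39  39  44  67
  75  87 116 126 127 128 129 129 131 132 133 133]
162 [154 127 138 123  56  57  60  76  92  95  94  95  97  94  71  48  38  40
  51  72  75  94 122 121 129 141 141 126 111 108]
165 [150 127 138 139 152 105  74  99 106  93  96  93 108 142 144 112  75  38
  40  44  59  64  65  65  68  6
[... 3631 characters left out ...]
  52  55  62  66  69  86 150 166
 168 165 161 158 158 158]
244 345 [116 115 105  71 114 102  76  38  40  48  71  76  77  79  79  86 116 148
 163 166 167 162 160 158]
246 345 [114 116 110  75  75 103  78  43  40  40  50  79  81  80  80  79  78  97
 148 161 165 167 165 161]
248 345 [116 115 116 110  88  86  88  58  40  40  44  61  74  73  69  64  76  77
 100 151 160 162 165 166]
250 345 [115 116 116 112  94  93  75  51  47  39  42  54  59  57  49  42  57  75
  78  99 152 159 159 162]
252 345 [116 116 113  97  70  64  73  78  80  70  64  71  70  69  46  39  42  55
  64  71 118 163 160 159]
254 345 [113  98  72  61  66  69  74  79  82  87  87  85  81  79  78  47  44  56
  56  97 163 164 164 161]
```

View pics/s10.png

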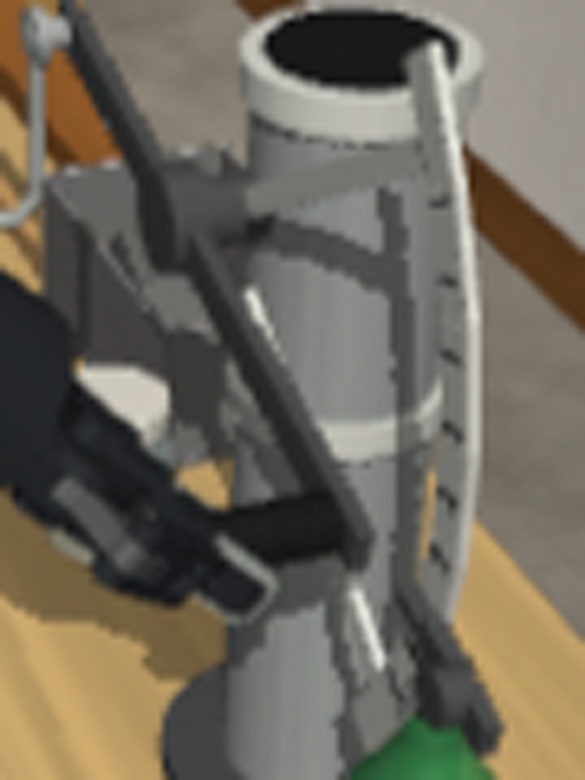

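```bash
python3 - <<'E'
s=open('fit.py').read()
s=s.replace("TR=[","LF10=[(147,297.9),(150,299.6),(153,301.4),(156,302.9),(159,304.6),(162,306.3),(187,320.2),(190,321.6),(193,323.4),(196,325.05),(199,326.7),(202,328.45),(205,330.05),(208,331.75),(211,333.5),(214,335.2),(217,336.9)]\nLR10=[(147,300.6),(150,302.6),(153,304.1),(156,305.4),(159,307.4),(162,309.1),(196,328.2),(199,330.1),(202,331.4)]\nTR=[",1)
s=s.replace("sp tp'","sp tp th10'").replace("[:10]","[:11]").replace("v[10:16],v[16:22]","v[11:17],v[17:23]").replace("6,6,np","6,6,.22,np").replace("zeros(22)","zeros(23)")
s=s.replace("    lev('top'","    lev('side',ds,0,p['h'],p['th10'],LF10,1); lev('side',ds,p['tl'],p['h'],p['th10'],LR10,1)\n    lev('top'",1)
s=s.replace("    r+=list(ds","    r.append((np.sin(p['th10'])-np.sin(p['th0'])-.397)/.008)\n    r+=list(ds",1)
s=s.replace("g[4]=1","g[10]=1").replace("p['th9']-p['thp']","p['th10']-p['thp']").replace("0,p['th9'])-[","0,p['th10'])-[")
open('fit2.py','w').write(s)
E
python3 fit2.py
```

```text
px 709.302 +- 2.2807
py -24.334 +- 2.2263
yaw -0.0177 +- 0.0041
th0 -0.1633 +- 0.0101
th9 0.1477 +- 0.0085
thp 0.2361 +- 0.0089
h 9.9729 +- 0.2756
tl 7.3625 +- 0.2301
sp 10.0947 +- 1.355
tp 7.1361 +- 0.3943
th10 0.2172 +- 0.0085
[ 1.6277 -0.3685  0.3748 -0.2043 -0.2924 -0.108 ] [ 0.1276  1.9414  0.2719 -0.0172 -0.1399  0.3319] 30.136749037953674
th9-thp -0.018889405460325054 +- 0.010563933919337031
[ 0.03  0.07 -0.06 -0.11 -0.07  0.05  0.05  0.   -0.05 -0.01  0.03  0.07
  0.11  0.23  0.27  0.13  0.31  0.67  0.26 -0.07 -0.23 -0.13  0.22  0.06
  0.16  0.26  0.36 -0.14 -0.21  0.16 -0.11 -0.29 -0.49  0.1   0.   -0.18
  0.35  0.26 -0.1   0.15 -0.03 -0.05 -0.06 -0.07  0.17 -0.12 -0.3  -0.36
 -0.11 -0.08  0.05 -0.09 -0.06 -0.02  0.04 -0.19 -0.06 -0.07 -0.08  0.
 -0.05 -0.02  0.06  0.1   0.13 -0.14  0.14 -0.02 -0.36 -0.08 -0.07 -0.05
  0.13 -0.2   0.11  0.03  0.06  0.01 -0.28 -0.34  0.45 -0.18 -0.21 -0.11
 -0.11  0.01  0.01 -0.03  0.22  0.3   0.03  0.38  0.1  -0.09 -0.18 -0.32
 -0.27 -0.07  0.43  0.45  0.21  0.12  0.12 -0.36  0.19 -0.3  -0.27  0.01
 -0.02 -0.05  0.2   0.11  0.29 -0.4  -0.59  0.2  -0.05  0.05  0.02  0.24
  0.03 -0.03 -0.05 -0.02 -0.   -0.02  0.06 -0.11  0.09 -0.04]
hook seat now [715.2326 102.5255 246.0186]
```

>>> play_rows --pt "0 -0.001 0.002 -0.002 0 0 0" --pt "0 -0.001 0.002 -0.002 0 0 0" --pt "0 -0.001 0.002 -0.002 0 0 0" --pt "0.5 -0.001 0.002 -0.002 0 0 0" --pt "0.5 -0.001 0.002 -0.002 0 0 0" --pt "0.5 -0.001 0.002 -0.002 0 0 0" --pt "0.5 -0.001 0.002 -0.002 0 0 0"

```text
t: 5.55
eef_pos: [548.4, -189.9, 367.3]
orientation: [-0.614, 0.613, -1.485]
ft_force: [-0.6, -0.1, -0.1]
width: 0.501
```

```bash
python3 - <<'E'
from h import *
st()
i=capture('top');crop('top',320,150,390,210,10,'pics/t11.png',i)
E
```

```text
t 5.55 grasp [ 658.1 -190.3  257.8] pitch 45.0 yaw -0.003 jaw [-0. -1.  0.] F [-0.6 -0.1 -0.1] w 0.501
```

View pics/t11.png

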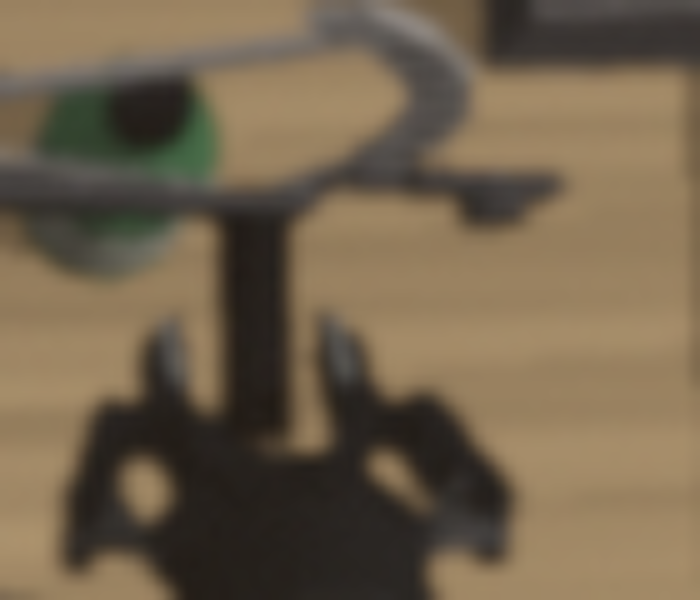

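>>> play_rows --pt "0.5 0 -0.04 0 0 0 0" --pt "0.5 0 -0.08 0 0 0 0" --pt "0.5 0 -0.12 0 0 0 0" --pt "0.5 0 -0.12 0 0 0 0" --pt "0.5 0 -0.12 0 0 0 0"

```text
t: 6.02
eef_pos: [463.0, -190.0, 455.9]
orientation: [-0.613, 0.607, -1.489]
ft_force: [0.2, -0.1, -0.5]
width: 0.496
```

```bash
python3 - <<'E'
from h import *
st()
i=capture('top');cv2.imwrite('pics/top12.png',i)
t=cv2.cvtColor(i,cv2.COLOR_BGR2GRAY).astype(int)
for c in (256,268,312,316,328,332,336,340): print(c,t[160:178,c])
i=capture('side');cv2.imwrite('pics/side12.png',i);crop('side',260,140,380,260,6.5,'pics/s12.png',i)
a=cv2.cvtColor(i,cv2.COLOR_BGR2GRAY).astype(int)
for r in range(144,166,3): print(r,a[r,288:318])
for r in range(184,226,3): print(r,a[r,310:350])
E
```

```text
t 6.02 grasp [ 573.2 -191.   347. ] pitch 44.6 yaw -0.009 jaw [-0. -1.  0.] F [ 0.2 -0.1 -0.5] w 0.496
256 [ 98 109 122 121 102  75  59  63  98 125 129 128 129 130 131 132 132 132]
268 [ 95  92  92  91  84  71  63  59  73 100 112 114 116 120 127 132 133 132]
312 [100  97 102 116 134 127  91  70  66  62  66  92 115 128 133 133 132 132]
316 [ 97  98  99 104 124 134  98  68  67  63  62  79  94 112 128 132 130 129]
328 [63 61 62 60 60 67 82 88 77 65 51 49 55 62 70 73 77 93]
332 [ 35  33  33  36  45  59  75  83  74  64  55  55  66  77  93  98  98 105]
336 [ 34  32  33  36  53  74  86  89  80  68  60  61  80 102 116 120 122 129]
340 [ 99  94  93  93  95  95  96 101  96  76  64  73 103 123 124 120 121 124]
144 [ 99 117 114 169 167 166 163 146  44  66  76  91 107 113 113 113 112 114
 115 116 117 118 120 123 123 125 127 130 131 130]
147 [ 92  85  94 117 118  95  79  50  39  41  53  71  73  89 120 120 123 124
 124 126 126 126 123 121 120 121 123 124 126 126]
150 [ 97  98 124 123 101 102 102  97  74  39  39  43  61  72  83 115 123 122
 124 125 127 128 128 128 126 124 121 119 118 117]
153 [ 90 1
[... 2276 characters left out ...]
31 129 119
  78  78  83 101]
214 [120 118 134 164 161 159 158 160 156 123  96  78  91 101 108 106  72  72
  72  70  61  48  39  38  45  65  74  81 102 139 137 135 133 131 129 119
  78  78  80  90]
217 [116 119 148 169 168 164 160 158 158 149 100  72  81  91  92  93  72  39
  38  30  24  23  23  26  25  28  44  71  74  86 127 135 133 129 128 118
  78  78  77  86]
220 [ 91  55  68  45  24  25  25  27  27  27  27  30  29  29  30  30  29  29
  30  31  32  30  31  30  30  31  31  39  60  72  75 100 131 129 127 117
  78  78  81 105]
223 [ 31  32  31  31  30  31  31  31  31  31  30  30  29  31  29  29  29  29
  29  29  28  28  26  26  27  26  24  29  40  48  61  61  94 129 122  93
  78  78  81 112]
```

View pics/s12.png

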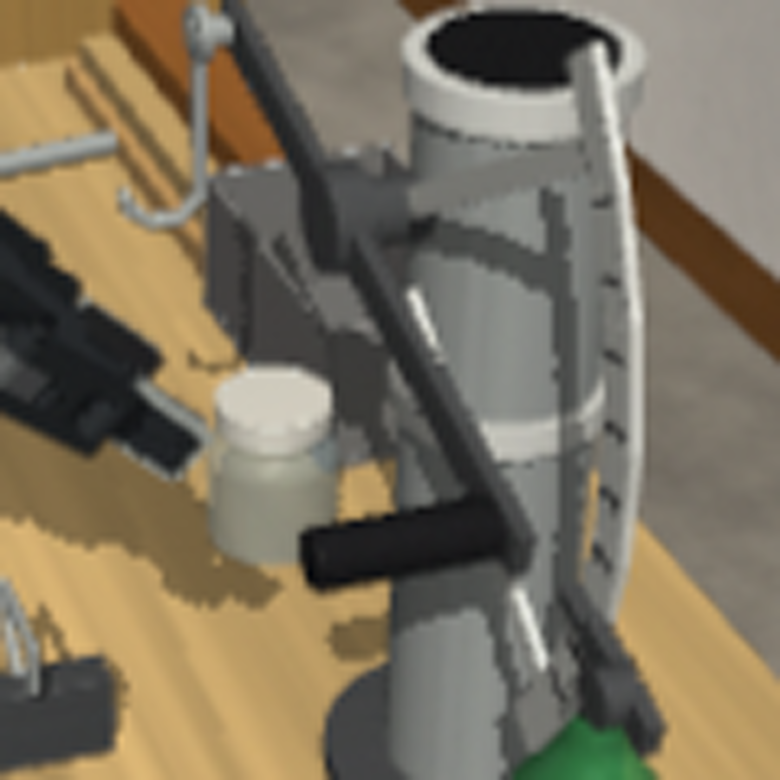

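```bash
python3 - <<'E'
import re
s=open('fit2.py').read()
# keep th10 data; add th12
s=s.replace("TR=[","LF12=[(147,298.2),(150,299.75),(153,301.45),(156,303.1),(159,304.6),(162,306.35),(187,319.65),(190,321.4),(193,323.2),(196,324.6),(199,326.35),(202,328),(205,329.6),(208,331.35),(211,332.8),(214,334.6),(217,336.45)]\nTR=[",1)
s=s.replace("tp th10'","tp th10 th12'").replace("[:11]","[:12]").replace("v[11:17],v[17:23]","v[12:18],v[18:24]").replace(".22,np",".22,.23,np").replace("zeros(23)","zeros(24)")
s=s.replace("    lev('top'","    lev('side',ds,0,p['h'],p['th12'],LF12,1)\n    lev('top'",1)
s=s.replace("g[10]=1","g[11]=1").replace("p['th10']-p['thp']","p['th12']-p['thp']").replace("0,p['th10'])-[","0,p['th12'])-[")
open('fit3.py','w').write(s)
E
python3 fit3.py | head -16; python3 fit3.py|tail -1
```

```text
px 709.2031 +- 2.2412
py -24.1779 +- 2.2371
yaw -0.0167 +- 0.0039
th0 -0.1612 +- 0.01
th9 0.1493 +- 0.0084
thp 0.2367 +- 0.0088
h 9.9179 +- 0.272
tl 7.4359 +- 0.2206
sp 9.9597 +- 1.3343
tp 7.1415 +- 0.3936
th10 0.2186 +- 0.0084
th12 0.2329 +- 0.0086
[ 1.5695 -0.5505  0.2807 -0.194  -0.3435 -0.261 ] [ 0.1499  1.8898  0.2585 -0.0225 -0.1424  0.4678] 31.99097484880975
th9-thp -0.003825531657543013 +- 0.010569962624426603
[ 0.06  0.1  -0.03 -0.08 -0.04  0.08  0.07  0.02 -0.03  0.01  0.05  0.09
  0.12  0.25  0.28  0.15  0.32  0.67  0.26 -0.07 -0.22 -0.13  0.21  0.06
hook seat now [715.037  102.233  248.0011]
```

```bash
python3 - <<'E'
from h import *
crop('side',270,135,310,180,14,'pics/s13.png',cv2.imread('pics/side12.png'))
crop('top',235,155,275,200,13,'pics/t13.png',cv2.imread('pics/top12.png'))
E
```

```text
(no output)
```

View pics/s13.png

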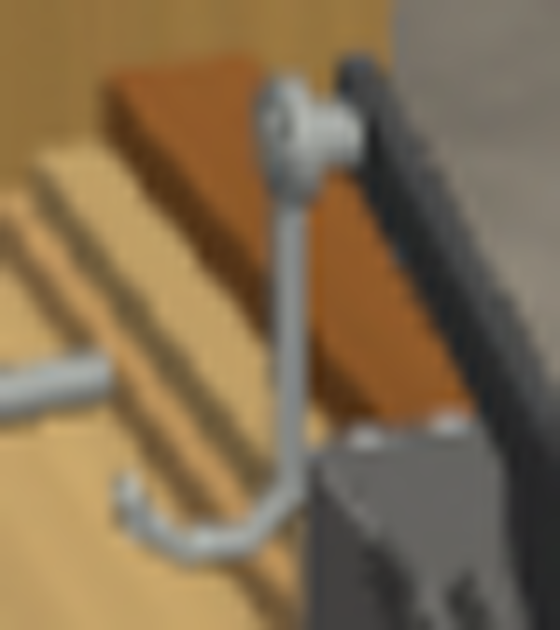

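View pics/t13.png

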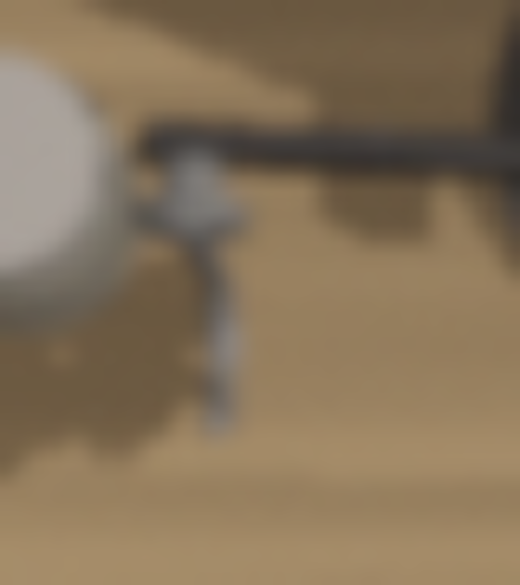

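```bash
cat > tri2.py <<'E'
import io,contextlib
with contextlib.redirect_stdout(io.StringIO()):
    exec(open('fit3.py').read())
def tri3(a,b):
    f=lambda X: np.r_[pr('side',X,ds)-a,pr('top',X,dt)-b]
    r=least_squares(f,[700,50,100.]); return r.x.round(1),r.fun.round(2)
def sidez(a,x=None,y=None,z=None):
    "solve side-only with one coord fixed"
    fix=[x,y,z]; k=[i for i in range(3) if fix[i] is None]
    def f(q):
        X=np.array([0 if c is None else c for c in fix],float); X[k]=q; return pr('side',X,ds)-a
    q=least_squares(f,[100,100.]).x; X=np.array([0 if c is None else c for c in fix],float); X[k]=q; return X.round(1)
def camz(n,d,a,z):
    q=least_squares(lambda q: pr(n,np.r_[q,z],d)-a,[600,50.]).x; return q.round(1)
E
python3 - <<'E'
exec(open('tri2.py').read())
print('tip',tri3((278.7,169.1),(251.5,187.7)))
print('eye',tri3((290.7,144.3),(250,171.2)))
e=W(p,-15,130,0,p['th12']); print('model eye at s=-15',e)
for y in (102,):
  for nm,a in(('tip',(278.7,169.1)),('bottom wire',(284.6,173.9)),('shank',(290.9,166.4)),('eye',(290.7,144.3))): print(nm,sidez(a,y=y))
# slab with corrected cams
T=lambda u,v:(u/3.8+190,v/3.8+110)
for q in [(302,362),(325,362),(326,448),(303,448)]: print('slab',camz('top',dt,T(*q),45))
for q in [(283,401),(343,401)]: print('loop',camz('top',dt,T(*q),83))
E
python3 - <<'E'
from h import *
crop('side',240,225,300,270,12,'pics/s14.png',cv2.imread('pics/side0.png'))
crop('top',255,195,290,240,13,'pics/t14.png',cv2.imread('pics/top0.png'))
E
```

```text
tip (array([661.9, 101.9, 258.9]), array([-0.23,  0.04,  0.05, -0.25]))
eye (array([698.8, 100. , 331.2]), array([ 0.02, -0.  , -0.  ,  0.02]))
model eye at s=-15 [696.3217 102.5462 330.0011]
tip [662.7 102.  258.8]
bottom wire [680.4 102.  240. ]
shank [699.9 102.  261. ]
eye [699.5 102.  330.2]
slab [629.5  55. ]
slab [629.1  33. ]
slab [546.8  33.4]
slab [547.2  55.3]
loop [589.   71.7]
loop [588.  16.]
```

View pics/s14.png

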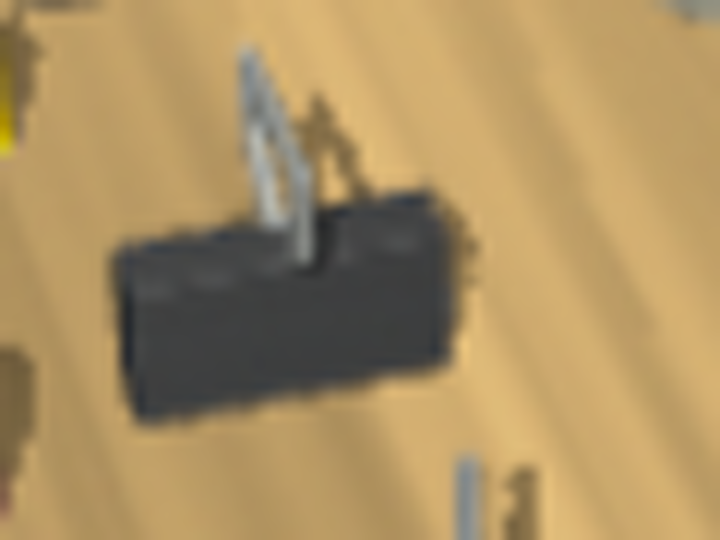

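View pics/t14.png

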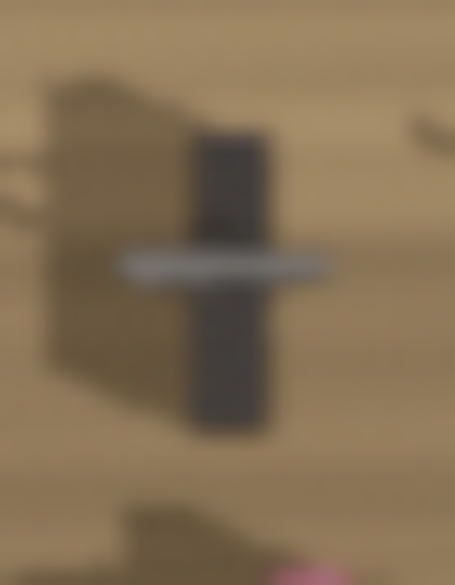

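```bash
python3 -c "
from h import *
st(); go([553,44,130],55)"
```

```text
t 6.12 grasp [ 573.1 -190.   342.3] pitch 45.0 yaw -0.004 jaw [-0. -1.  0.] F [ 0.5 -0.3 -0.4] w 0.5
[-0.2339, 0.1376, -0.1376] [-10.04, -0.06, 0.15]
```

>>> play_rows --pt "0.65 -0.234 0.138 -0.138 -10 0 0" --pt "0.65 -0.234 0.138 -0.138 -10 0 0" --pt "0.65 -0.234 0.138 -0.138 -10 0 0" --pt "0.65 -0.234 0.138 -0.138 -10 0 0" --pt "0.65 -0.234 0.138 -0.138 -10 0 0" --pt "0.65 -0.234 0.138 -0.138 -10 0 0" --pt "0.65 -0.234 0.138 -0.138 -10 0 0" --pt "0.65 -0.234 0.138 -0.138 -10 0 0" --pt "0.65 -0.234 0.138 -0.138 -10 0 0" --pt "0.65 -0.234 0.138 -0.138 -10 0 0" --force 80

```text
t: 6.95
eef_pos: [463.3, 45.2, 254.0]
orientation: [-0.753, 0.75, -1.437]
ft_force: [0.6, -0.7, 0.7]
width: 0.652
```

```bash
python3 -c "
from h import *
st(); go([553,44,34],55)
i=capture('top');crop('top',220,180,340,290,6,'pics/t15.png',i)
i=capture('side');crop('side',180,170,310,290,6,'pics/s15.png',i)"
```

```text
t 6.95 grasp [551.7  45.1 126.6] pitch 55.2 yaw -0.002 jaw [ 0. -1.  0.] F [ 0.6 -0.7  0.7] w 0.652
[0.0011, 0.0769, -0.0524] [0.24, 0.09, 0.05]
```

View pics/t15.png

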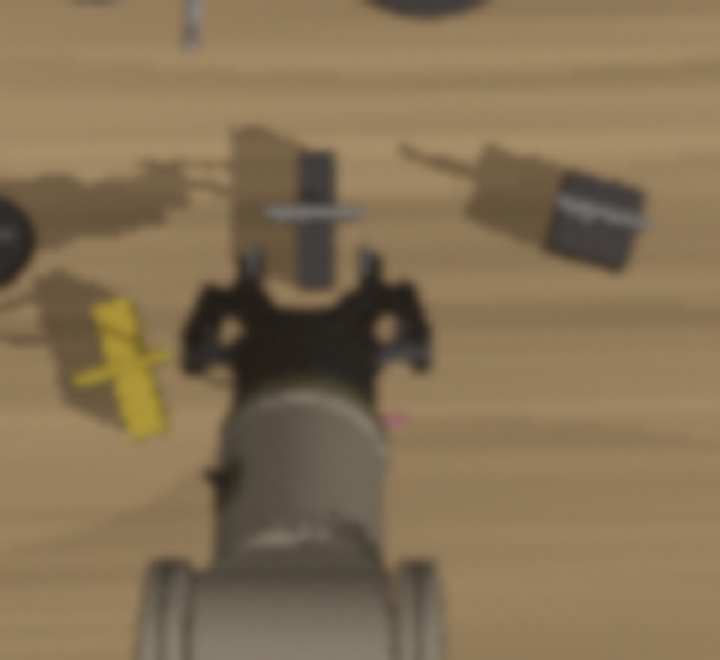

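View pics/s15.png

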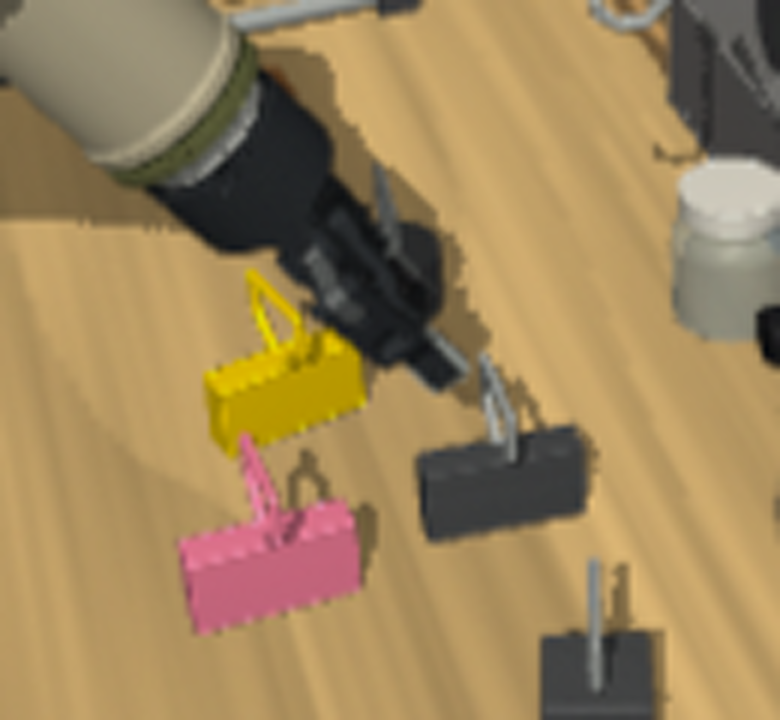

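```bash
python3 -c "
from h import *
go([552,43,80],58);go([552,43,35],58)"
```

```text
[0.0007, 0.04, -0.0216] [-3.04, -0.06, 0.15]
[0.0006, 0.0769, -0.0474] [-3.04, -0.06, 0.15]
```

>>> play_rows --pt "0.65 0.001 0.02 -0.011 -3 0 0" --pt "0.65 0.001 0.04 -0.022 -3 0 0" --pt "0.65 0.001 0.058 -0.034 -3 0 0" --pt "0.65 0.001 0.077 -0.047 -3 0 0" --pt "0.65 0.001 0.077 -0.047 -3 0 0" --pt "0.65 0.001 0.077 -0.047 -3 0 0"

```text
t: 7.55
eef_pos: [470.1, 41.6, 166.2]
orientation: [-0.79, 0.791, -1.427]
ft_force: [-0.2, -0.8, 1.2]
width: 0.648
```

```bash
python3 -c "
from h import *
st()
i=capture('top');crop('top',220,180,340,290,6,'pics/t16.png',i)
i=capture('side');crop('side',180,170,310,290,6,'pics/s16.png',i)"
```

```text
t 7.55 grasp [552.   41.1  34.6] pitch 58.1 yaw -0.007 jaw [-0. -1.  0.] F [-0.2 -0.8  1.2] w 0.648
```

View pics/t16.png

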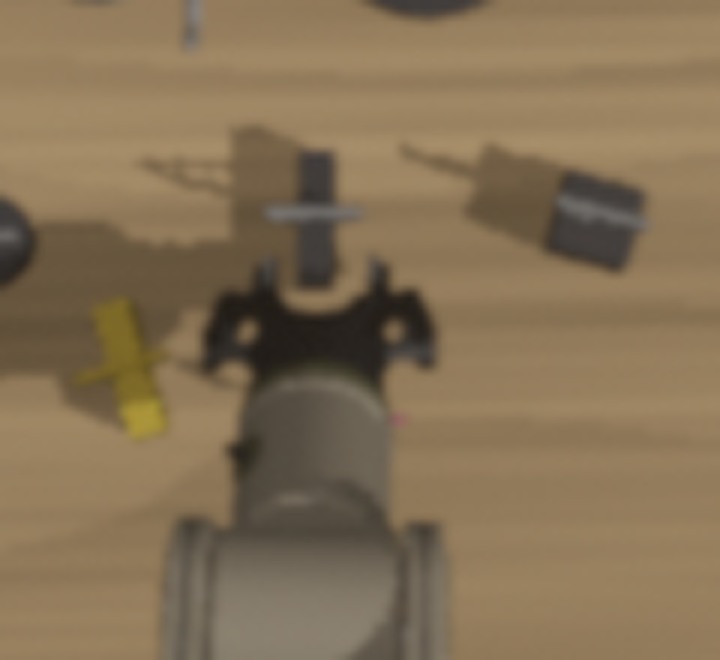

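View pics/s16.png

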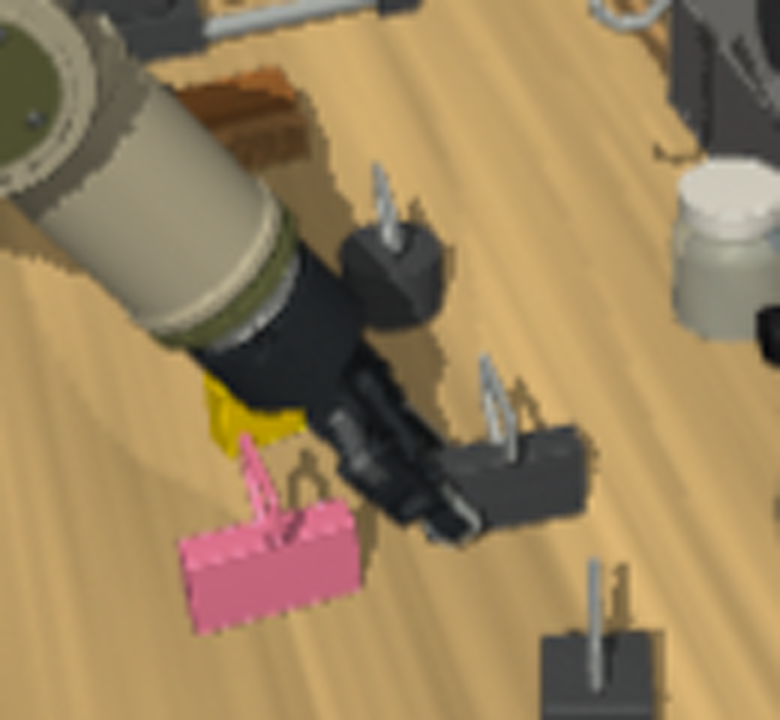

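>>> play_rows --pt "0.65 -0.004 0 0 0 0 0" --pt "0.65 -0.004 0 0 0 0 0" --pt "0.65 -0.004 0 0 0 0 0" --pt "0 -0.004 0 0 0 0 0" --pt "0 -0.004 0 0 0 0 0" --pt "0 -0.004 0 0 0 0 0" --pt "0 -0.004 0 0 0 0 0" --pt "0 -0.004 0 0 0 0 0" --pt "0 -0.004 0 0 0 0 0" --pt "0 -0.004 0 0 0 0 0" --force 90

```text
t: 8.48
eef_pos: [471.8, 46.0, 169.1]
orientation: [-0.786, 0.786, -1.428]
ft_force: [-3.0, -0.9, 6.6]
width: 0.239
```

```bash
python3 -c "
from h import *
st();go([552,45,335],58)
i=capture('top');crop('top',220,180,340,290,6,'pics/t17.png',i)
i=capture('side');crop('side',180,170,310,290,6,'pics/s17.png',i)"
```

```text
t 8.48 grasp [554.5  45.5  38. ] pitch 57.8 yaw -0.006 jaw [-0. -1.  0.] F [-3.  -0.9  6.6] w 0.239
[0.0015, -0.2525, 0.157] [-0.24, -0.11, 0.18]
```

View pics/t17.png

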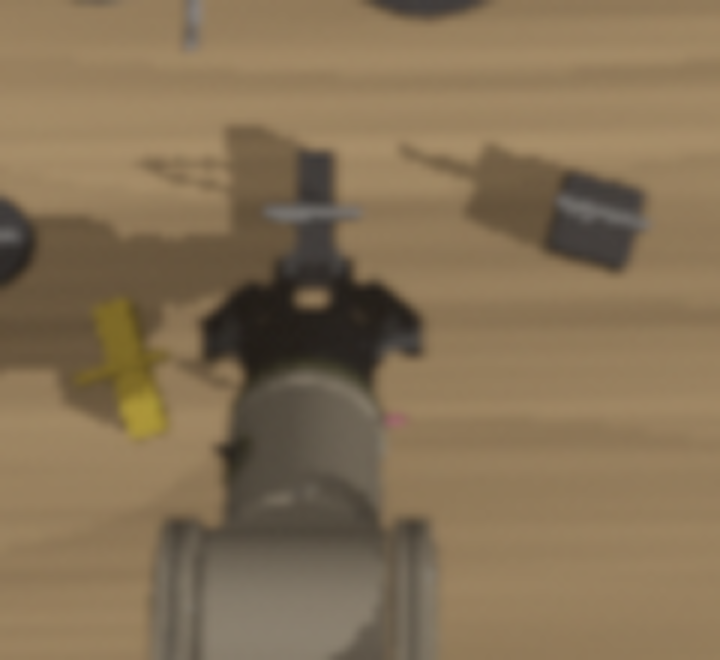

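View pics/s17.png

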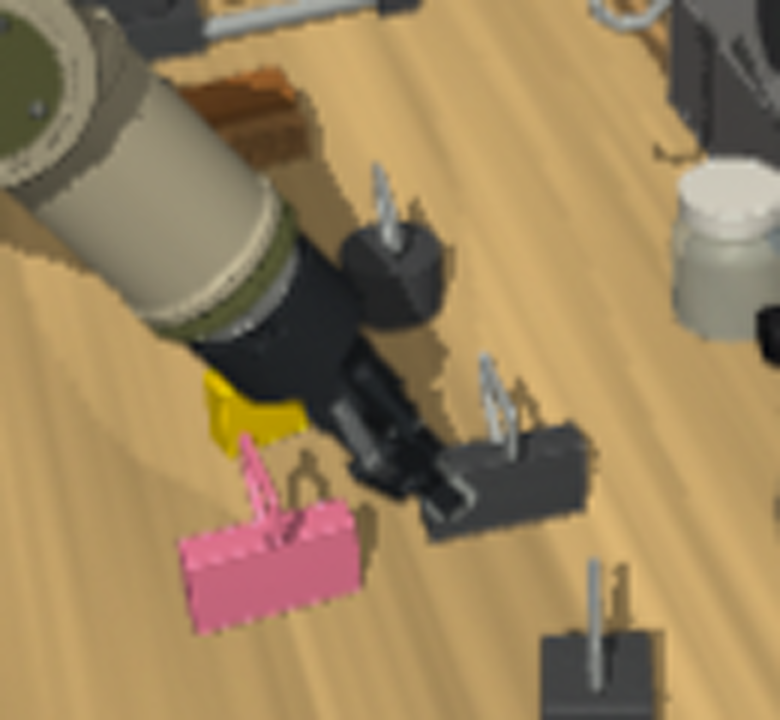

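>>> play_rows --pt "0 0 -0.016 0.01 0 0 0" --pt "0 0 -0.04 0.025 0 0 0" --pt "0 0 -0.07 0.044 0 0 0" --pt "0 0 -0.1 0.063 0 0 0" --pt "0 -0.01 -0.13 0.082 0 0 0" --pt "0 -0.03 -0.156 0.098 0 0 0" --pt "0 -0.05 -0.156 0.098 0 0 0" --pt "0 -0.056 -0.156 0.098 0 0 0" --pt "0 -0.056 -0.156 0.098 0 0 0" --pt "0 -0.056 -0.156 0.098 0 0 0"

```text
t: 9.42
eef_pos: [470.6, 102.3, 350.4]
orientation: [-0.791, 0.789, -1.426]
ft_force: [-0.7, -1.2, -5.7]
width: 0.234
```

```bash
python3 -c "
from h import *
st()
i=capture('top');cv2.imwrite('pics/top18.png',i);crop('top',220,150,310,240,7,'pics/t18.png',i)
i=capture('side');cv2.imwrite('pics/side18.png',i);crop('side',220,130,320,220,7,'pics/s18.png',i)"
```

```text
t 9.42 grasp [552.6 101.8 218.8] pitch 58.1 yaw -0.006 jaw [-0. -1.  0.] F [-0.7 -1.2 -5.7] w 0.234
```

View pics/t18.png

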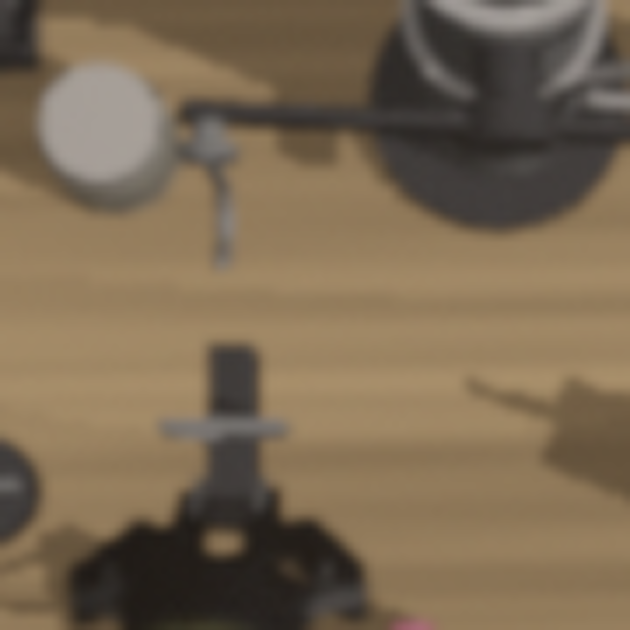

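View pics/s18.png

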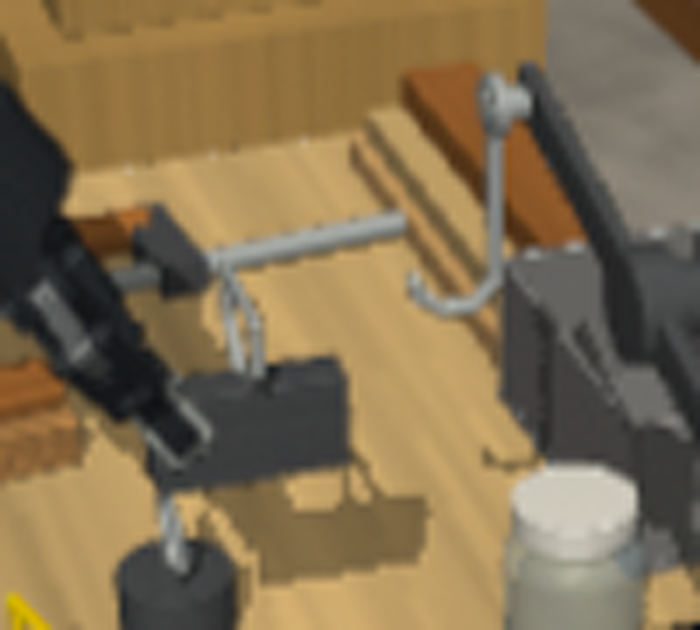

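```bash
python3 - <<'E'
exec(open('tri2.py').read())
print('bar',tri3((220+240/7,130+292/7),(220+225/7,150+428/7)))
for nm,s,t in (('far end',(224,262),(163,428)),('near end',(257,320),(288,428))):
    print(nm,tri3((220+s[0]/7,130+s[1]/7),(220+t[0]/7,150+t[1]/7)))
print('slab top far', [camz('top',dt,(220+q[0]/7,150+q[1]/7),229) for q in((209,346),(258,346))])
print('tip',tri3((220+412/7,130+275/7),(220+222/7,150+262/7)))
E
```

```text
bar (array([588.5, 100.1, 264.5]), array([-0.41,  0.07,  0.08, -0.45]))
far end (array([588.9, 127.4, 264.8]), array([-0.41,  0.06,  0.07, -0.44]))
near end (array([588. ,  72.1, 266. ]), array([-0.46,  0.07,  0.09, -0.51]))
slab top far [array([628.3, 110.1]), array([627.8,  87.8])]
tip (array([662.5, 101.3, 258.6]), array([-0.14,  0.02,  0.03, -0.15]))
```

>>> play_rows --pt "0 -0.001 0.003 0.012 0 0 0" --pt "0 -0.0015 0.011 0.024 0 0 0" --pt "0 -0.0015 0.018 0.035 0 0 0" --pt "0 -0.0015 0.024 0.044 0 0 0" --pt "0 -0.0015 0.024 0.044 0 0 0" --pt "0 -0.0015 0.024 0.044 0 0 0"

```text
t: 10.02
eef_pos: [520.7, 102.1, 352.1]
orientation: [-0.792, 0.792, -1.428]
ft_force: [-0.3, 0.6, -5.3]
width: 0.236
```

```bash
python3 -c "
from h import *
st()
i=capture('top');cv2.imwrite('pics/top19.png',i);crop('top',220,150,290,220,9,'pics/t19.png',i)
i=capture('side');cv2.imwrite('pics/side19.png',i);crop('side',235,130,315,200,9,'pics/s19.png',i)"
```

```text
t 10.02 grasp [602.4 101.3 220.4] pitch 58.2 yaw -0.01 jaw [-0. -1.  0.] F [-0.3  0.6 -5.3] w 0.236
```

View pics/t19.png

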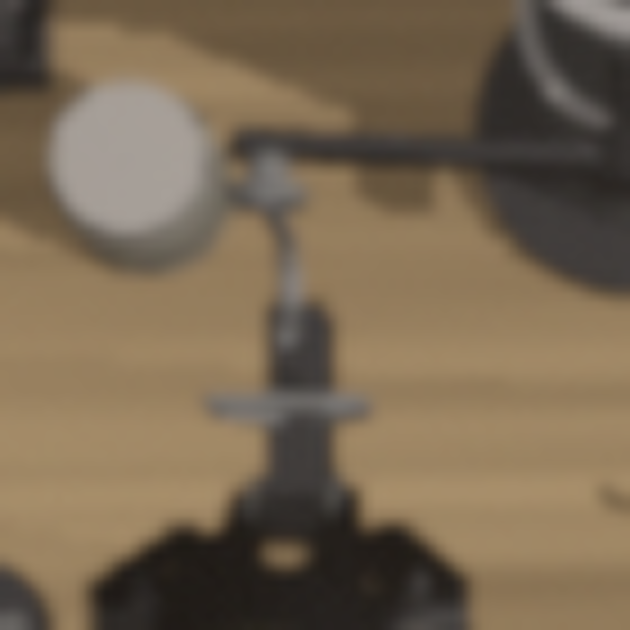

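View pics/s19.png

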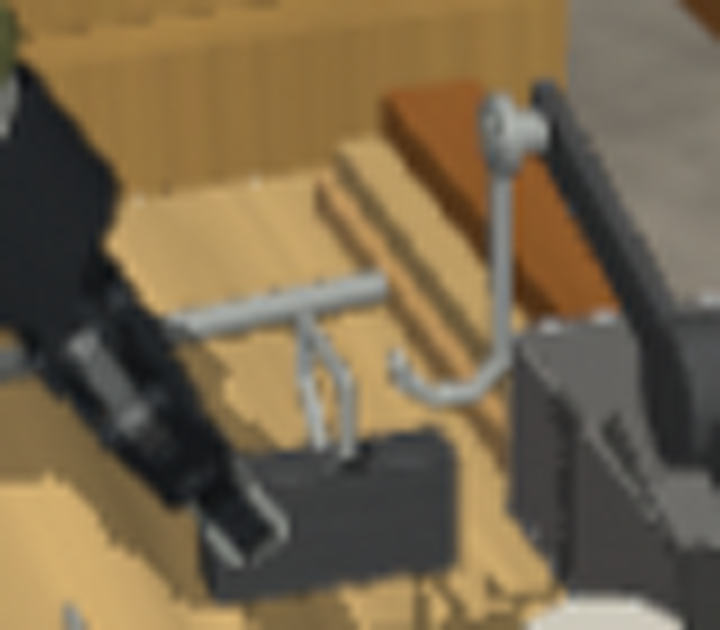

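```bash
python3 - <<'E'
exec(open('tri2.py').read())
print('bar',tri3((235+325/9,130+349/9),(220+289/9,150+405/9)))
print('tip',tri3((235+398/9,130+357/9),(220+287/9,150+340/9)))
E
```

```text
bar (array([638.3,  99.6, 265.2]), array([-0.32,  0.05,  0.07, -0.34]))
tip (array([662.5, 100.6, 257.5]), array([-0.42,  0.07,  0.1 , -0.45]))
```

>>> play_rows --pt "0 -0.001 -0.0025 0.0016 0 0 0" --pt "0 -0.001 -0.0025 0.0016 0 0 0" --pt "0 -0.001 0.003 0.01 0 0 0" --pt "0 -0.001 0.008 0.019 0 0 0" --pt "0 -0.001 0.014 0.028 0 0 0" --pt "0 -0.001 0.019 0.0365 0 0 0" --pt "0 -0.001 0.019 0.0365 0 0 0" --pt "0 -0.001 0.019 0.0365 0 0 0"

```text
t: 10.78
eef_pos: [561.3, 103.3, 355.8]
orientation: [-0.792, 0.791, -1.427]
ft_force: [0.0, -0.3, -5.9]
width: 0.236
```

```bash
python3 -c "
from h import *
st()
i=capture('top');cv2.imwrite('pics/top20.png',i);crop('top',220,150,290,220,9,'pics/t20.png',i)
i=capture('side');cv2.imwrite('pics/side20.png',i);crop('side',235,130,315,200,9,'pics/s20.png',i)"
```

```text
t 10.78 grasp [643.  102.6 224.1] pitch 58.2 yaw -0.009 jaw [-0. -1.  0.] F [ 0.  -0.3 -5.9] w 0.236
```

View pics/t20.png

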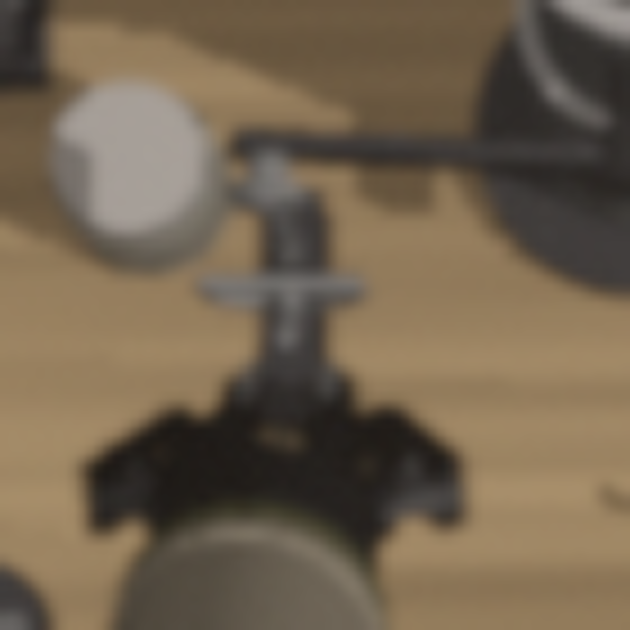

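View pics/s20.png

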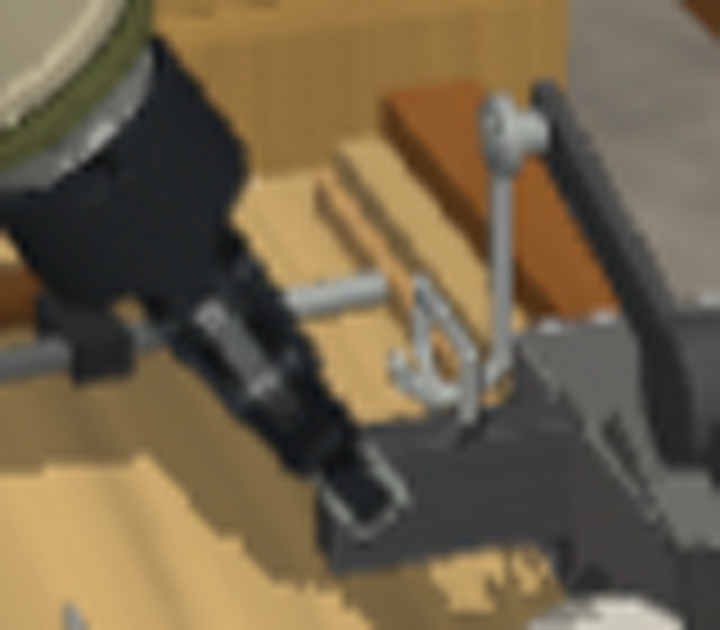

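>>> play_rows --pt "0 0 0.005 -0.003 0 0 0" --pt "0 0 0.01 -0.0062 0 0 0" --pt "0 0 0.0145 -0.009 0 0 0" --pt "0 0 0.017 -0.0105 0 0 0" --pt "0 0 0.017 -0.0105 0 0 0" --pt "0 0 0.017 -0.0105 0 0 0"

```text
t: 11.38
eef_pos: [560.7, 103.3, 335.2]
orientation: [-0.793, 0.792, -1.427]
ft_force: [0.3, -0.6, -4.8]
width: 0.237
```

```bash
python3 -c "
from h import *
st()
i=capture('top');cv2.imwrite('pics/top21.png',i);crop('top',220,150,290,220,9,'pics/t21.png',i)
i=capture('side');cv2.imwrite('pics/side21.png',i);crop('side',235,130,315,200,9,'pics/s21.png',i)"
```

```text
t 11.38 grasp [642.4 102.5 203.4] pitch 58.2 yaw -0.009 jaw [-0. -1.  0.] F [ 0.3 -0.6 -4.8] w 0.237
```

View pics/s21.png

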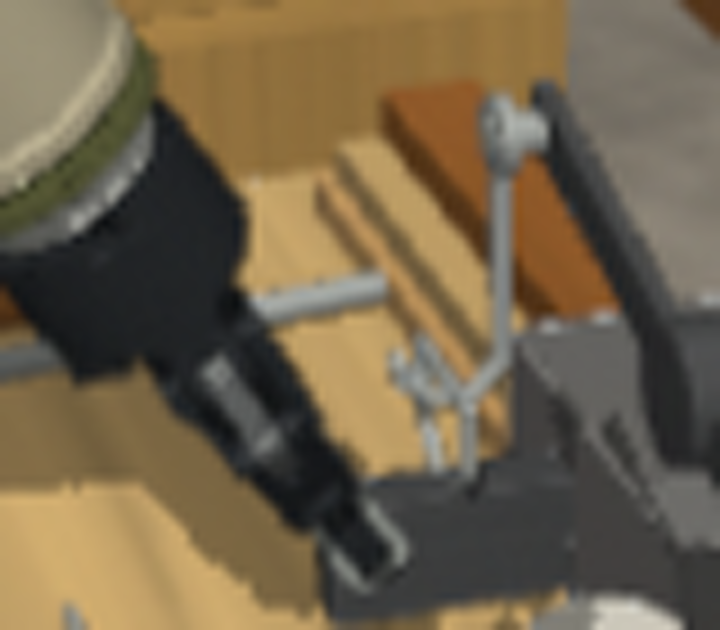

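View pics/t21.png

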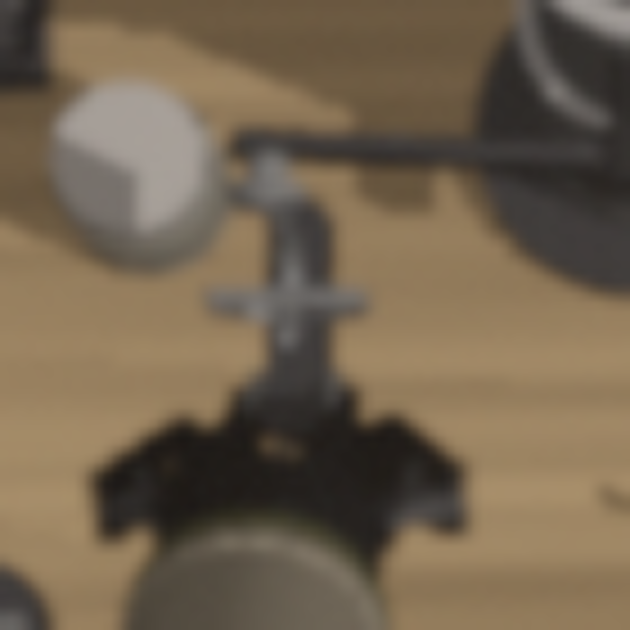

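>>> play_rows --pt "0 0 0.002 -0.0005 0 0 0" --pt "0 0 0.002 -0.0005 0 0 0" --pt "0 0 0.002 -0.0005 0 0 0"

```text
t: 11.73
eef_pos: [561.8, 103.3, 334.1]
orientation: [-0.791, 0.791, -1.427]
ft_force: [-0.5, -0.7, -2.6]
width: 0.24
```

```bash
python3 -c "
from h import *
st()"
```

```text
t 11.73 grasp [643.6 102.6 202.5] pitch 58.1 yaw -0.009 jaw [-0. -1.  0.] F [-0.5 -0.7 -2.6] w 0.24
```

>>> play_rows --pt "0 0 0.001 -0.0006 0 0 0" --pt "0 0 0.001 -0.0006 0 0 0" --pt "0 0 0.001 -0.0006 0 0 0"

```text
t: 11.98
eef_pos: [562.1, 103.3, 333.7]
orientation: [-0.79, 0.79, -1.428]
ft_force: [-1.7, -1.0, -0.9]
width: 0.237
```

```bash
python3 -c "
from h import *
st()
i=capture('side');cv2.imwrite('pics/side22.png',i);crop('side',235,130,315,200,9,'pics/s22.png',i)"
```

```text
t 11.98 grasp [644.1 102.6 202.2] pitch 58.0 yaw -0.008 jaw [-0. -1.  0.] F [-1.7 -1.  -0.9] w 0.237
```

View pics/s22.png

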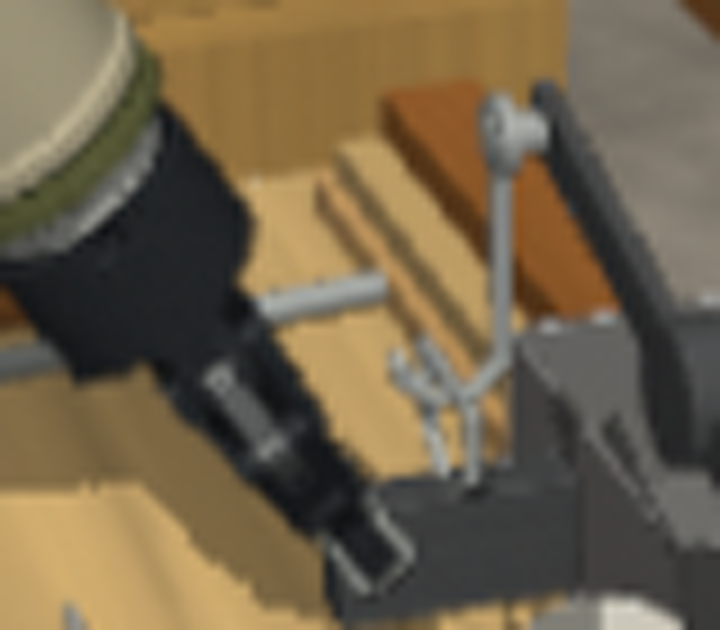

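>>> play_rows --pt "0.32 0 0 0 0 0 0" --pt "0.4 0 0 0 0 0 0" --pt "0.5 0 0 0 0 0 0" --pt "0.6 0 0 0 0 0 0" --pt "0.6 0 0 0 0 0 0" --pt "0.6 0 0 0 0 0 0" --pt "0.6 0 0 0 0 0 0"

```text
t: 12.62
eef_pos: [562.1, 103.3, 333.7]
orientation: [-0.79, 0.79, -1.428]
ft_force: [0.4, -0.0, 0.9]
width: 0.6
```

```bash
python3 -c "
from h import *
st()
i=capture('top');cv2.imwrite('pics/top23.png',i);crop('top',220,150,290,220,9,'pics/t23.png',i)
i=capture('side');cv2.imwrite('pics/side23.png',i);crop('side',235,130,315,200,9,'pics/s23.png',i)"
```

```text
t 12.62 grasp [644.1 102.6 202.2] pitch 58.0 yaw -0.008 jaw [-0. -1.  0.] F [ 0.4 -0.   0.9] w 0.6
```

View pics/s23.png

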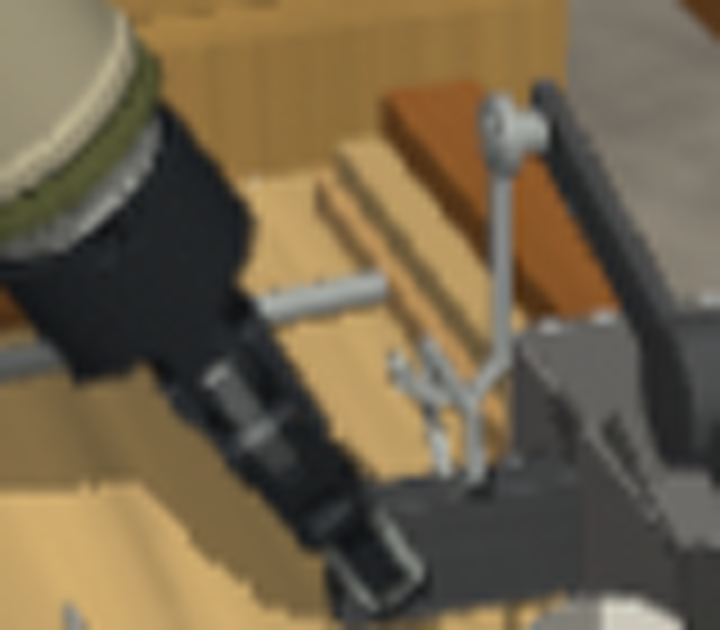

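View pics/t23.png

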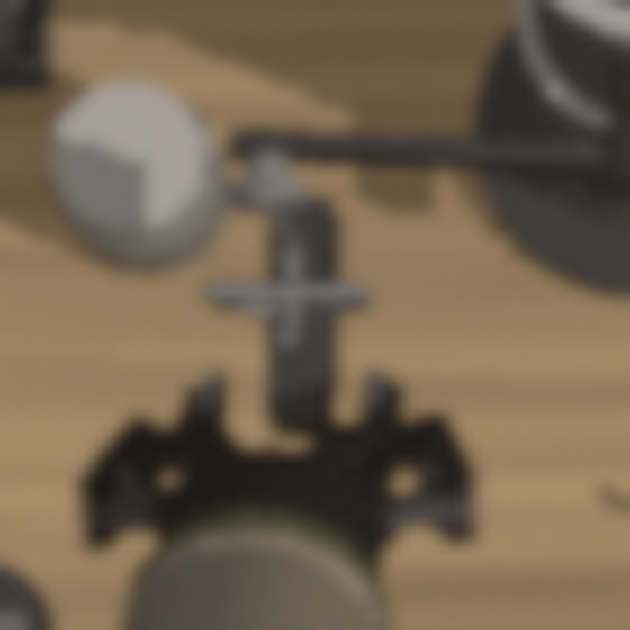

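>>> play_rows --pt "0.6 0 -0.015 -0.005 0 0 0" --pt "0.6 0 -0.035 -0.015 0 0 0" --pt "0.6 0 -0.06 -0.03 0 0 0" --pt "0.6 0 -0.09 -0.05 0 0 0" --pt "0.6 0 -0.12 -0.08 0 0 0" --pt "0.6 0 -0.15 -0.1 0 0 0" --pt "0.6 0 -0.15 -0.1 0 0 0" --pt "0.6 0 -0.15 -0.1 0 0 0" --pt "0.6 0 -0.15 -0.1 0 0 0"

```text
t: 13.47
eef_pos: [397.9, 104.3, 408.4]
orientation: [-0.789, 0.788, -1.428]
ft_force: [0.9, -0.0, -0.1]
width: 0.602
```

```bash
python3 - <<'E'
from h import *
st()
i=capture('top');cv2.imwrite('pics/top24.png',i);crop('top',190,110,400,270,3.8,'pics/t24.png',i)
i=capture('side');cv2.imwrite('pics/side24.png',i);crop('side',200,120,380,320,3,'pics/s24.png',i)
a=cv2.cvtColor(i,cv2.COLOR_BGR2GRAY).astype(int)
for r in range(147,163,3): print(r,a[r,294:312])
for r in range(187,220,3): print(r,a[r,316:342])
for r in range(234,252,4): print(r,a[r,344:364])
E
```

```text
t 13.47 grasp [480.1 103.6 277. ] pitch 57.9 yaw -0.008 jaw [-0. -1.  0.] F [ 0.9 -0.  -0.1] w 0.602
147 [ 78  49  39  41  53  71  73  88 119 120 122 123 124 126 126 125 122 119]
150 [101  96  73  38  39  45  61  72  82 114 122 121 123 125 126 127 128 128]
153 [ 99  99 101  97  64  39  40  46  69  78 100 125 133 133 133 130 128 126]
156 [ 97  99  99 101  98  78  49  40  41  53  73  74  95 132 132 132 133 133]
159 [ 96  96  96  97  99 100  98  76  39  39  45  64  73  83 118 127 128 129]
162 [ 60  76  93  95  94  96  98  98  91  49  39  41  49  71  77  99 123 123]
187 [ 64  40  40  45  63  76  82 144 223 161 112 116 121 122 124 128 135 136
 134 135 138 141 141 141 139 138]
190 [122 101  49  40  40  46  70  76 122 208 174 116 121 123 125 130 135 135
 134 137 139 141 142 141 139 138]
193 [ 59  59  57  50  40  40  42  53  74  92 142 153 122 122 124 132 135 135
 133 137 139 141 142 141 139 138]
196 [ 58  59  58  78 114  54  40  40  46  64  76  76  92 123 126 132 136 135
 134 137 140 141 142 141 138 136]
199 [ 59  59  60  70 101 116  92  54  39  41  48  70  75  85 118 134 136 135
 135 138 1
[... 424 characters left out ...]
0  43  59
  73  78  93  97 112 139 130 109]
214 [158 159 155 122  96  77  90 101 108 105  71  72  72  70  61  48  39  39
  45  65  74  79 103 138 136 134]
217 [159 157 157 149 100  73  81  90  92  92  71  39  39  29  23  23  23  25
  25  28  44  71  73  85 126 134]
234 [ 78  77  73  49  58  74  72  81  96 133 162 165 162 161 159 158 158 157
 156 156]
238 [ 77  85 100  66  70  46  40  47  74  76  81 117 168 168 166 162 160 160
 159 158]
242 [108 107 117 117 106  45  47  45  53  55  63  66  70  87 150 167 169 166
 161 160]
246 [111  76  76 104  78  44  39  40  51  79  82  81  81  80  79  98 149 162
 165 169]
250 [117 113  95  93  76  51  47  41  43  55  60  58  49  43  57  76  78 100
 153 161]
```

View pics/s24.png

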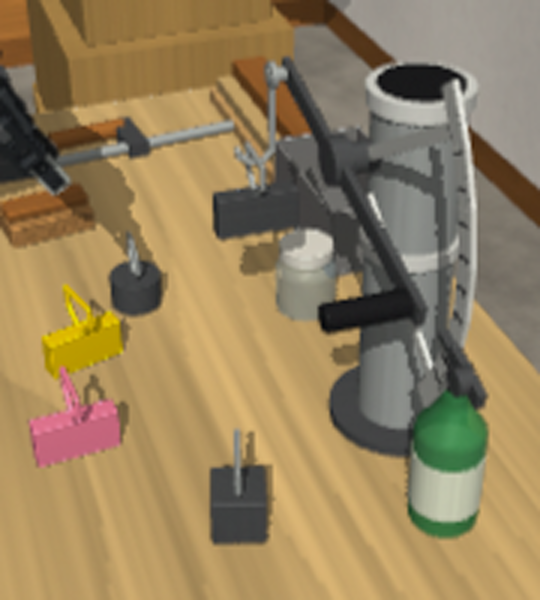

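View pics/t24.png

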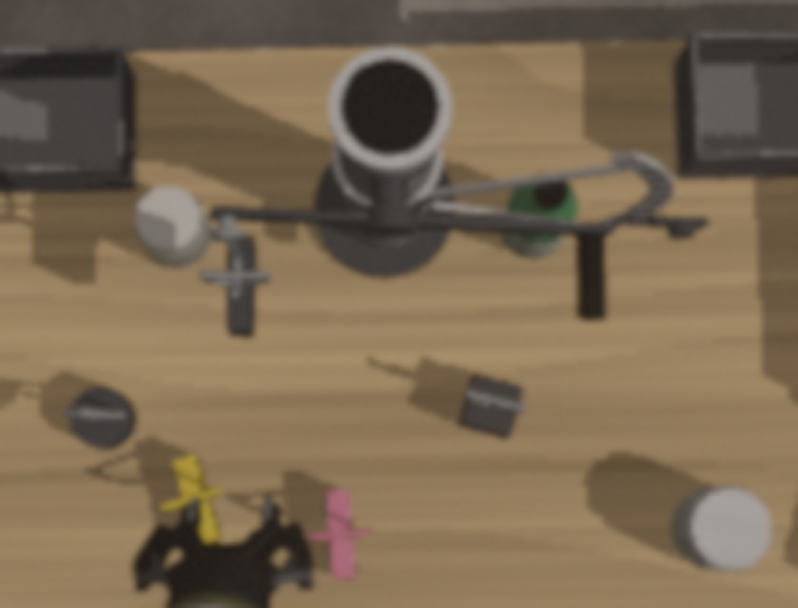

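```bash
python3 - <<'E'
import io,contextlib
src=open('fit3.py').read()
def run(tag,*subs):
    s=src
    for a,b in subs:
        assert a in s,a; s=s.replace(a,b)
    ns={}
    with contextlib.redirect_stdout(io.StringIO()): exec(s,ns)
    p=ns['p']; print(tag,'th12',round(p['th12'],3),'thp',round(p['thp'],3),'diff',round(p['th12']-p['thp'],3),'sp',round(p['sp'],1),'tp',round(p['tp'],1),'cost',round(ns['s'].cost,1)); return ns
ns=run('base')
run('noTPF',("ptr('top',dt,p['sp'],-8,TPF,0)","pass"))
run('noTPR',("ptr('top',dt,p['sp']+p['tp'],8,TPR,0);",""))
run('noPF',("ptr('side',ds,p['sp'],8,PF,1);",""))
run('noPR',("; ptr('side',ds,p['sp']+p['tp'],8,PR,1)",""))
run('noend',("-362.1)/.7","-362.1)/50"),("-375.5)/.5","-375.5)/50"))
run('sp10fixed?',("r+=[p['tl']/6","r+=[(p['sp']-8)/.2,p['tl']/6"))
run('sp5',("r+=[p['tl']/6","r+=[(p['sp']-4)/.2,p['tl']/6"))
import numpy as np,cv2
p,ds,dt=ns['p'],ns['ds'],ns['dt']; W,pr=ns['W'],ns['pr']
for n,d,roi in(('side',ds,(275,135,375,265)),('top',dt,(240,155,385,200))):
    i=cv2.imread(f'pics/{n}24.png'); k=6 if n=='side' else 5
    x0,y0,x1,y1=roi; I=cv2.resize(i[y0:y1,x0:x1],None,fx=k,fy=k,interpolation=cv2.INTER_CUBIC)
    q=lambda X:tuple(int(round(c)) for c in ((pr(n,X,d)-[x0,y0]+.5)*k))
    for s in (0,p['tl']):
        for z in(-p['h'],p['h']): cv2.line(I,q(W(p,s,-190,z,p['th12'])),q(W(p,s,138,z,p['th12'])),(0,0,255),1)
    for s in (p['sp'],p['sp']+p['tp']):
        P=[q(W(p,s,y,z,p['thp'])) for y,z in((-275,-8),(-275,8),(-225,8),(-225,-8))]
        cv2.polylines(I,[np.array(P)],True,(0,255,0),1)
    cv2.imwrite(f'pics/ov_{n}.png',I)
E
```

```text
base th12 0.233 thp 0.237 diff -0.004 sp 10.0 tp 7.1 cost 32.0
noTPF th12 0.234 thp 0.23 diff 0.004 sp 8.7 tp 7.4 cost 28.9Traceback (most recent call last):
  File "<stdin>", line 12, in <module>
  File "<stdin>", line 8, in run
  File "<string>", line 42
    ptr('top',dt,p['sp'],-8,TPF,0)
IndentationError: unexpected indent
```

```bash
python3 - <<'E'
import io,contextlib
src=open('fit3.py').read()
def run(tag,*subs):
    s=src
    for a,b in subs:
        assert a in s,a; s=s.replace(a,b)
    ns={}
    with contextlib.redirect_stdout(io.StringIO()): exec(s,ns)
    p=ns['p']; print(tag,'th12',round(p['th12'],3),'thp',round(p['thp'],3),'diff',round(p['th12']-p['thp'],3),'sp',round(p['sp'],1),'tp',round(p['tp'],1),'cost',round(ns['s'].cost,1)); return ns
ns=run('base')
run('noTPR',("ptr('top',dt,p['sp']+p['tp'],8,TPR,0);","pass;"))
run('noPF',("ptr('side',ds,p['sp'],8,PF,1);","pass;"))
run('noPR',("; ptr('side',ds,p['sp']+p['tp'],8,PR,1)",""))
run('noend',("-362.1)/.7","-362.1)/50"),("-375.5)/.5","-375.5)/50"))
run('sp8',("r+=[p['tl']/6","r+=[(p['sp']-8)/.2,p['tl']/6"))
run('sp4',("r+=[p['tl']/6","r+=[(p['sp']-4)/.2,p['tl']/6"))
import numpy as np,cv2
p,ds,dt=ns['p'],ns['ds'],ns['dt']; W,pr=ns['W'],ns['pr']
for n,d,roi in(('side',ds,(275,140,375,262)),('top',dt,(240,155,385,200))):
    i=cv2.imread(f'pics/{n}24.png'); k=4.9 if n=='side' else 5
    x0,y0,x1,y1=roi; I=cv2.resize(i[y0:y1,x0:x1],None,fx=k,fy=k,interpolation=cv2.INTER_CUBIC)
    q=lambda X:tuple(int(round(c)) for c in ((pr(n,X,d)-[x0,y0]+.5)*k))
    for s in (0,p['tl']):
        for z in(-p['h'],p['h']): cv2.line(I,q(W(p,s,-190,z,p['th12'])),q(W(p,s,138,z,p['th12'])),(0,0,255),1)
    for s in (p['sp'],p['sp']+p['tp']):
        P=[q(W(p,s,y,z,p['thp'])) for y,z in((-275,-8),(-275,8),(-225,8),(-225,-8))]
        cv2.polylines(I,[np.array(P)],True,(0,255,0),1)
    cv2.imwrite(f'pics/ov_{n}.png',I)
E
```

```text
base th12 0.233 thp 0.237 diff -0.004 sp 10.0 tp 7.1 cost 32.0
noTPR th12 0.232 thp 0.246 diff -0.014 sp 11.2 tp 7.4 cost 29.3
noPF th12 0.233 thp 0.231 diff 0.003 sp 11.2 tp 5.2 cost 28.7
noPR th12 0.232 thp 0.247 diff -0.015 sp 11.3 tp 5.3 cost 27.0
noend th12 0.23 thp 0.235 diff -0.006 sp 10.2 tp 7.2 cost 31.4
sp8 th12 0.238 thp 0.228 diff 0.01 sp 8.0 tp 7.3 cost 33.1
sp4 th12 0.249 thp 0.211 diff 0.038 sp 4.2 tp 7.7 cost 41.7
```

View pics/ov_side.png

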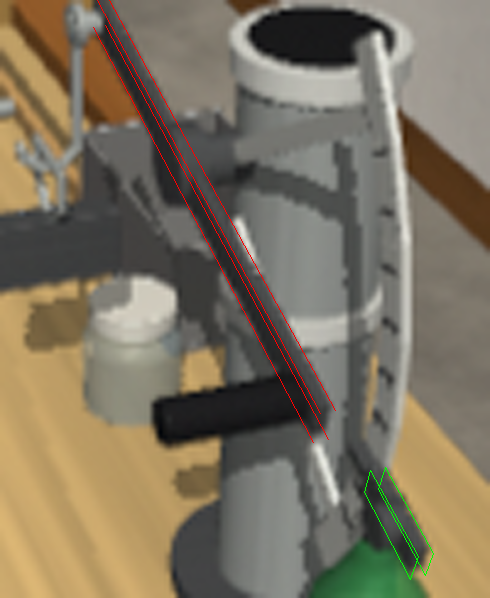

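View pics/ov_top.png

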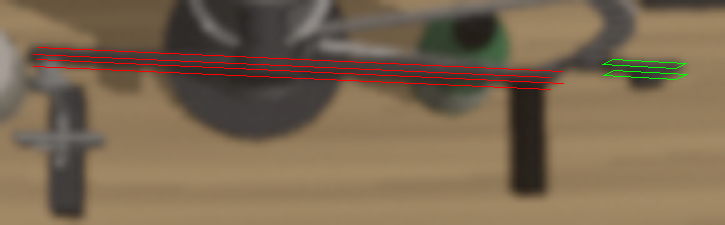

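```bash
python3 -c "
from h import *
i=capture('side');cv2.imwrite('pics/s25.png',i);j=cv2.imread('pics/side24.png');print(np.abs(i.astype(int)-j)[130:260,260:400].max())
st();print(sign_off())"
```

```text
53
t 13.62 grasp [479.9 103.3 274.6] pitch 58.2 yaw -0.01 jaw [-0. -1.  0.] F [ 0.2 -0.1 -0.4] w 0.601
the job is handed in; nothing more can be done
None
```

I swung the lever down by its handle into line with the pointer. I then hung the dark slab by its loop in the hook, opened the gripper and backed off, and handed the job in at 13.6 s.

**Lever against pointer:** my two-camera fit puts the lever at 0.233 rad and the pointer at 0.237 rad. The difference is about -0.004 rad, with an uncertainty of ±0.011. Leaving out parts of the data moves it between -0.015 and +0.004. The weak point is how deep the pointer sits compared with the lever. The first rough triangulation put the pointer lower, at about 0.17 rad; I took the fuller fit over it.

**Slab:** the force reading showed the weight pass to the hook before I let go. The last pictures show the bar inside the hook and the slab hanging level.

**Surroundings:** the lever's and pointer's edges read the same before and after hanging the slab. The other weights, the jar, the tin and the bottle look unmoved by eye; I did not check the two blocks closely.

**One loose end:** two side pictures 0.1 s apart, just before hand-in, differed by up to 53 grey levels somewhere in the lever and hook area. I think that was the slab still swinging slightly, but I did not check it further.

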